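# Clear, load and close the prosthetic-foot drawer

## Task

Lift the white packing block out of the bay of the extended drawer it was left in and stand it in the middle of the cork pad, and put every prosthetic foot module standing on the bench into the drawer, one per bay in any bay: tip each toe-down to get its toe under the blue deck, then turn it upright so that its sole lies flat on the bay floor with its post standing up through the opening. When all this is done and let go, press the red release lever all the way down (it stays down), then push the drawer fully home. Do not press the lever before that, and leave the other things on the bench where they are.

Things in the scene. Friction and masses are not known exactly. Their poses are not given: they have to be found in the camera images.
- foot0: prosthetic foot module, orange trim. May be absent (None). Black flat sole 170 x 62 x 14 thick; dark ankle block 52 x 46 on it, up to 32 above the underside; square aluminium post 30 x 30 (sides parallel to the sole's) up to 140 above the underside: grip its top 50 mm. Origin: post axis at the sole's underside; z up; toe towards -x: sole from 120 ahead (-x) to 50 behind (+x) of the origin. About 0.35 kg.
- foot1: the same foot module with green trim; may be absent (None). Most of the weight is in the sole, so it stands steadily on it.
- foot2: the same foot module with yellow trim; may be absent (None).
- block0: white packing block, 70 (x) x 56 (y) x 28 high, with an upright square black grip post 26 x 26 in its middle up to 130 above the underside; 0.3 kg. Origin at the underside's middle, z up. It starts in the innermost bay, standing on the drawer floor in the middle of the opening, and lifts straight out; of block0, block1, block2 only one is there (the others None).
- block1: the same packing block when it is in the middle bay, else None.
- block2: the same packing block when it is in the outermost bay, else None.
- pad_top (a point): middle of the top face of a fixed cork pad, 130 (x) x 120 (y), 6 mm thick, lying on the bench.
- cabinet: grey steel cabinet fixed to the bench, 344 wide (x) x 310 deep (y) x 195 high; origin on the bench under the middle of its mouth. Its mouth looks along its +y axis; the cabinet lies on the -y side. The drawer slides along +y out of it; all of the unit has this yaw.
- bay0 (a point): where the post of a foot module should stand in the innermost bay (nearest the cabinet): on the drawer's inner floor, 30 above the bench; axes as the cabinet's. Inside, each of the three bays is 84 wide (y) and 220 long (x): from 160 on the -x side of this point to 60 on its +x side. Bay dividers are 4 thick and 70 high, the drawer's outer walls 75 high.
- bay1 (a point): the same point in the middle bay, 88 from the others. A fixed blue deck, underside 70 and top 75 above the floor, covers every bay from its -x end up to 50 short of this point. That leaves a top opening 110 long in x (-50 to +60 from this point): a 170 sole goes in only toe first, tipped toe-down about 0.5 rad, toe (-x) passing under the deck, then is turned flat while moved on to -x.
- bay2 (a point): the same point in the outermost bay, next to the drawer front.
- drawer (a joint): drawer travel in m: 0 = fully out (start), 0.32 = fully home. Locked at 0 by a catch until the lever is pressed; then it slides with about 3 to 5 N and stays where it is left. Pushed along the cabinet's -y.
- drawer_handle (a point): middle of the drawer's bow handle: a 12 mm round steel bar 120 long along the cabinet's x, 45 mm (to its middle) out from the blue drawer front along +y, 85 above the bench, free below. The blue front panel is 300 wide, from 18 to 110 above the bench. With the drawer home the bar is 54 in front of the cabinet's mouth, which is 195 high.
- lever (a joint): release lever angle in rad: 0 = up (locking), 0.33 = fully down; the drawer is free above about 0.16. Press to the stop. Stiff with friction, about 3 N at the pad, and stays where it is left.
- lever_pad (a point): middle of the top face of the lever's red pad, 60 (x) x 40 (y) mm; 84 above the bench when up, about 43 when fully down. The lever turns about the cabinet's x axis at the mouth, 125 mm before (on the -y side of) this point. Press straight down. The drawer's side is 80 mm to the +x of this point and reaches 105 above the bench.
- resin_can: closed round tin, 72 across, 115 high; bystander, leave it alone; origin at its underside's centre.
- screwdriver: screwdriver with green handle, 190 long, lying; bystander, leave it alone; origin at its underside's centre.
- tape: yellow tape roll, 84 across, 25 high; bystander, leave it alone; origin at its underside's centre.
- bin: small blue open bin, 80 x 110 x 50 high; bystander, leave it alone; origin at its underside's centre.
- tablet: flat black tablet, 130 x 190 x 9; bystander, leave it alone; origin at its underside's centre.
- cup: white mug, 76 across, 85 high; bystander, leave it alone; origin at its underside's centre.
Not all that is in view belongs to the job. Leave any turquoise look-alike of the block0 alone.

How it is judged:
By the outcome, as a careful person would: the job done as asked, in the order asked, and still so for the second after the job is handed in, with the robot touching nothing.
Of block0, block1, block2 only 1 to 1 are there at a start; the rules pass over those that are not, and their reading is None.
Of foot0, foot1, foot2 only 2 to 3 are there at a start; the rules pass over those that are not, and their reading is None.
At some moment in a run one of foot0, foot1, foot2 may be knocked a few centimetres aside while the robot is not near it.
It also fails if it takes over 210 s, if anything falls off the work surface, if the arm or the gripper's body presses on something with over 40 N, if the wrist force passes 120 N, or if a joint passes its speed limit or range.

## Robot

A 6-joint arm with a two-finger parallel gripper is mounted at the origin on the work surface. World frame = base frame: x ahead of the robot, y to its left, z up, the work surface at z = 0. Lengths are in m, angles in rad, forces in N, time in s.
With the tool pointing down it reaches from about 0.3 to 0.85 m from the base axis. Payload 5.4 kg.
Tool frame: the origin (TCP) lies on the centre line of the jaws, within the pads' length; the fingertips stand 22 mm ahead of it and the grasp point (between the pads) lies 3 mm ahead of it; z points along the fingers, x is the direction in which the jaws open and shut, and the axes are right-handed (so a half turn about z gives the same grasp; the last joint's range is limited). The gripper opens to 85 mm and grips with 20 to 120 N. Pads are 22 mm wide; open, the fingers measure 114 mm over their backs; the gripper's body (76 mm by 85 mm) begins 54 mm behind the grasp point. The pads swing forward as they close: fully open they stand 13 mm farther back than shut.
Start: joints at [0.927, 0.158, 1.597, -0, 1.386, -0.21], TCP at [0.242, 0.522, 0.253] pointing down, gripper open.
Joint ranges: [-2.91, 2.91], [-0.94, 2.29], [0.18, 2.7], [-1.29, 4.43], [0.17, 2.64], [-3, 3]. Speed limits (rad/s): [2.57, 2.57, 3.14, 3.14, 3.14, 3.14].

## Interface

Orientations are given as a 3x3 rotation matrix whose columns are the frame's x, y, z axes.
In Python, from bench import r, imaging gives the robot as it stands.
- The arm moves only by the tool servo_tool, never from a script. Its argument "steps" is a list of rows, each a list of 6 numbers: the shift along the world's x, y, z in mm, then the turn, a rotation vector about the world's x, y, z in rad. In form: [[x, y, z, ax, ay, az], ...]. A call has 1 to 10 rows; each row shifts and turns the commanded pose from where the row before left it; what a row does not reach is not made up. A row lasts 1/8 s, in which the tool goes at most 62.5 mm and 10.7 degrees, less where a joint would pass 70% of its speed; a pose out of reach is approached as far as the arm can. A call with a gripper value outside its range is refused whole. "hand" is the closure, from 0 (fully open) to 1 (shut), set as the call begins (left out, the last holds). The fingers move at their own pace and stop on an object; "newtons" is the grip in N (left out, the last holds). Time passes only in rows, so rows that do not move let the fingers close. It gives the time, the measured TCP pose, the force and the opening at its end, in the units of the state.
- r.state(): the state, without advancing time (a new reading comes with each control period).
- imaging.get_image(name): name is "scene" or "top"; returns (picture, depth): 420x560x3 uint8, blue, green, red; 420x560 float32, m along the optical axis (not along the pixel's ray), 0 where there is no reading.
- imaging.get_calibration(name): a dict with "intrinsics" (3x3 intrinsics, pixels), "R" (3x3) and "t" (3): a world point X has camera coordinates R X + t. Camera axes: x right, y down, z forward; pixel columns grow to the right and rows downward; lengths in m; the calibration is good to about 2 mm. A picture is of the moment at which its call begins. get_calibration takes no time and is no camera call.
- r.job_done(): hands the job in, once; it reports no verdict.
The state is a dict: "t": time; "joints": joint angles; "qd": joint speeds; "joint_torque": joint torques, N m; "tcp_pos": TCP position; "tool_rot": TCP orientation; "ft_force": force on the tool from outside, world axes, zero at the start; "moment": the same for the moment, N m; "opening": opening from 0.0 (shut) to 1.0 (fully open).
Only numpy, scipy, OpenCV 4.12 (cv2) and the standard library are available. Lean on these libraries where they do the work, as an engineer would, in place of code of your own. Each camera call takes 0.05 s, during which the arm holds its last target.

## Working session

There is one attempt and no reset: what is moved stays moved. The work goes in short steps, Python scripts to look and compute and a tool call to move; the robot and the scene stay as the last step left them, time stands still between calls to the robot, and variables do not carry over. Pictures are saved under pics/ and viewed, and the job is handed in when it is done.

Besides the shell and the picture viewer there is one more tool, called in YAML: its name, and indented under it one key for each argument. servo_tool: Moves the arm, as the interface text tells. Its arguments: {"type":"object","properties":{"steps":{"type":"array"},"hand":{"type":"number"},"newtons":{"type":"number"}},"required":["steps"]}

```bash
ls; mkdir -p pics
python3 - <<'E'
from bench import r, imaging
import cv2
for n in ["scene","top"]:
    im,d=imaging.get_image(n); cv2.imwrite(f"pics/{n}0.png",im)
    import numpy as np
    np.savez(f"{n}0.npz",im=im,d=d)
    print(n,imaging.get_calibration(n))
print(r.state())
E
```

```text
pics
scene {'intrinsics': array([[460.29817866,   0.        , 276.41472392],
       [  0.        , 460.29817866, 220.90430111],
       [  0.        ,   0.        ,   1.        ]]), 'R': array([[-0.85454836,  0.51931534, -0.00766031],
       [ 0.39351836,  0.63777927, -0.66210339],
       [-0.33895486, -0.56881384, -0.74937335]]), 't': array([ 0.44246515, -0.16239097,  1.43132046])}
top {'intrinsics': array([[416.96963367,   0.        , 280.95905849],
       [  0.        , 416.96963367, 203.19305965],
       [  0.        ,   0.        ,   1.        ]]), 'R': array([[-0.01812826, -0.99965609,  0.01894927],
       [-0.99843283,  0.01709597, -0.053288  ],
       [ 0.05294572, -0.01988559, -0.99839938]]), 't': array([0.02615845, 0.50814416, 1.18758358])}
{'t': 0.1, 'joints': array([ 9.26893294e-01,  1.58981006e-01,  1.59813320e+00,  1.90187478e-05,
        1.38618619e+00, -2.10096518e-01]), 'qd': array([ 1.76731689e-03, -2.81616063e-03, -1.25493164e-03,  1.86154140e-04,
        6.88370066e-05,  2.32568532e-04]), 'joint_torque': array([-6.50801303e-04, -3.96991754e+01, -3.32336426e+01, -3.37266911e-04,
        4.30429980e-03, -3.16089661e-06]), 'tcp_pos': array([0.24138834, 0.52131691, 0.25240467]), 'tool_rot': array([[ 4.20330081e-01,  9.07370675e-01, -1.04014770e-03],
       [ 9.07369741e-01, -4.20331201e-01, -1.35456033e-03],
       [-1.66629485e-03, -3.74436094e-04, -9.99998542e-01]]), 'ft_force': array([ 0.24784645,  0.39296874, -0.19786993]), 'moment': array([-0.00425964,  0.03623952, -0.00342848]), 'opening': 0.9981632548379412}
```

View pics/scene0.png

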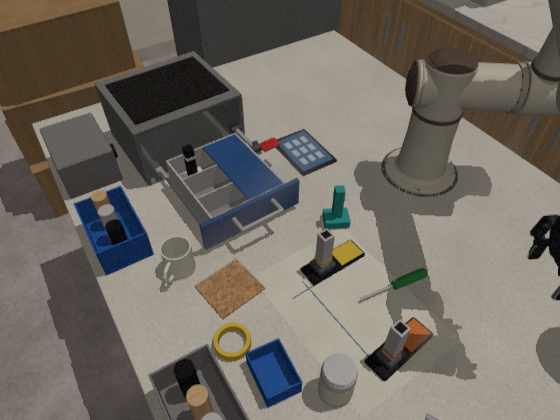

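View pics/top0.png

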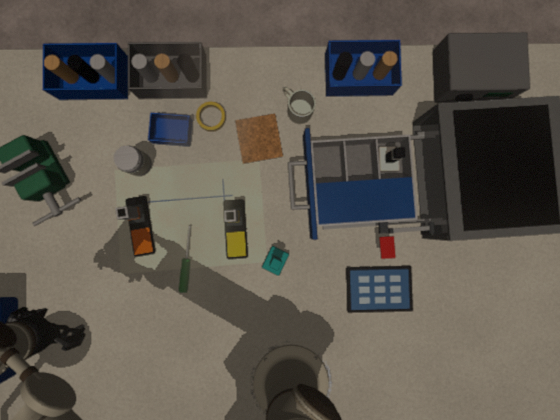

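```bash
cat > h.py <<'E'
import numpy as np, cv2
from bench import r, imaging
def cal(n):
    c=imaging.get_calibration(n); return c["intrinsics"],c["R"],c["t"]
def cloud(n,d):
    K,R,t=cal(n); v,u=np.mgrid[0:420,0:560]
    p=np.stack([(u-K[0,2])/K[0,0]*d,(v-K[1,2])/K[1,1]*d,d],-1)
    w=(p-t)@R; w[d==0]=np.nan; return w
def ray(n,uv,z):
    K,R,t=cal(n); dd=R.T@np.linalg.solve(K,[uv[0],uv[1],1.]); c=-R.T@t
    return c+dd*(z-c[2])/dd[2]
def proj(n,X):
    K,R,t=cal(n); p=K@(R@np.asarray(X)+t); return p[:2]/p[2]
def tri(a,b):
    # a=(name,uv), b=(name,uv): nearest points of the rays
    L=[]
    for n,uv in (a,b):
        K,R,t=cal(n); dd=R.T@np.linalg.solve(K,[uv[0],uv[1],1.]); L.append((-R.T@t,dd/np.linalg.norm(dd)))
    (c1,d1),(c2,d2)=L
    s=np.linalg.lstsq(np.stack([d1,-d2],1),c2-c1,rcond=None)[0]
    p,q=c1+s[0]*d1,c2+s[1]*d2
    return (p+q)/2,np.linalg.norm(p-q)
def grab(tag):
    o={}
    for n in ("scene","top"):
        im,d=imaging.get_image(n); cv2.imwrite(f"pics/{n}{tag}.png",im); np.savez(f"{n}{tag}.npz",im=im,d=d); o[n]=(im,d,cloud(n,d))
    return o
def load(tag):
    o={}
    for n in ("scene","top"):
        z=np.load(f"{n}{tag}.npz"); o[n]=(z["im"],z["d"],cloud(n,z["d"]))
    return o
def crop(n,tag,u0,v0,u1,v1,s=4):
    im=cv2.imread(f"pics/{n}{tag}.png")[v0:v1,u0:u1]; im=cv2.resize(im,None,fx=s,fy=s,interpolation=cv2.INTER_CUBIC)
    f=f"pics/{n}{tag}_c{u0}_{v0}.png"; cv2.imwrite(f,im); return f
E
python3 - <<'E'
from h import *
o=load("0")
for n in o:
    im,d,w=o[n]; hsv=cv2.cvtColor(im,cv2.COLOR_BGR2HSV)
    print(n,"valid",(d>0).mean())
    b=w.reshape(-1,3); z=b[:,2]; print("bench z med",np.nanmedian(z[(abs(z)<.03)]))
    for nm,lo,hi in [("yellow",(22,150,90),(33,255,255)),("orange",(5,150,90),(15,255,255)),("blue",(100,120,40),(125,255,255)),("red",(0,190,90),(3,255,255)),("cork",(8,60,60),(16,150,255)),("teal",(80,120,30),(95,255,255))]:
        m=cv2.inRange(hsv,lo,hi); k,l,st,c=cv2.connectedComponentsWithStats(m)
        for i in range(1,k):
            if st[i,4]>60:
                q=w[l==i]; print(nm,c[i].round(),st[i,4],np.nanmedian(q,0).round(4),np.nanpercentile(q,3,axis=0).round(3),np.nanpercentile(q,97,axis=0).round(3))
print(crop("top","0",290,110,450,270,5));print(crop("scene","0",130,120,310,260,4))
E
```

```text
scene valid 0.9962712585034014
bench z med 0.0001409881744795977
yellow [346. 252.] 429 [0.3981 0.1545 0.0158] [0.366 0.129 0.012] [0.431 0.177 0.019]
yellow [232. 341.] 588 [0.7705 0.2232 0.0232] [0.732 0.184 0.004] [0.807 0.259 0.027]
orange [415. 334.] 421 [0.4044 0.4243 0.0162] [0.379 0.393 0.013] [0.441 0.443 0.019]
blue [238. 164.] 2019 [ 0.5177 -0.2079  0.1043] [ 0.463 -0.321  0.101] [ 0.563 -0.097  0.108]
blue [115. 233.] 3152 [ 0.8962 -0.2149  0.0366] [ 0.83  -0.316  0.002] [ 0.952 -0.117  0.09 ]
blue [217. 218.] 133 [ 0.6615 -0.0517  0.1092] [ 0.6   -0.058  0.105] [ 0.705 -0.045  0.112]
blue [273. 372.] 2313 [0.7255 0.3295 0.0068] [0.689 0.279 0.001] [0.77  0.388 0.051]
red [268. 144.] 90 [ 0.3892 -0.2646  0.0826] [ 0.361 -0.279  0.079] [ 0.409 -0.246  0.085]
cork [56. 69.] 10915 [ 0.8232 -1.3092 -0.0422] [ 0.503 -1.493 -0.578] [ 1.068 -1.225  0.149]
cork [419.  36.] 6324 [-0.6755 -0.7357 -0.018 ] [-0.697 -1.24  -0.263] [0.03  0.028 0.381]
cork [522. 136.] 2579 [-0.6748 -0.0524 -0.2074] [-0.684 -0.311 -0.275] [-0.666  0.105 -0.074]
cork [100. 199.] 175 [ 0.8924 -0.2673  0.1
[... 1026 characters left out ...]
 -0.07   0.107] [ 0.691 -0.05   0.114]
blue [365. 200.] 3810 [ 0.5086 -0.206   0.1056] [ 0.458 -0.326  0.102] [ 0.56  -0.086  0.109]
red [387. 247.] 269 [ 0.3813 -0.2664  0.0841] [ 0.357 -0.283  0.08 ] [ 0.408 -0.25   0.088]
cork [387.  63.] 302 [ 0.8795 -0.2754  0.1159] [ 0.868 -0.314  0.024] [ 0.936 -0.262  0.122]
cork [163.  65.] 319 [0.8793 0.3309 0.1167] [0.867 0.313 0.013] [0.947 0.35  0.122]
cork [51. 62.] 196 [0.8877 0.6209 0.119 ] [0.869 0.603 0.04 ] [0.939 0.656 0.123]
cork [256. 138.] 1550 [0.7014 0.089  0.0067] [0.639 0.022 0.001] [0.763 0.138 0.011]
teal [275. 260.] 411 [0.3504 0.0377 0.0296] [0.314 0.009 0.025] [0.379 0.066 0.133]
pics/top0_c290_110.png
pics/scene0_c130_120.png
```

Run:
```python
from h import *
print(crop("top","0",105,180,265,270,5));print(crop("scene","0",280,200,460,380,4))
```

```text
pics/top0_c105_180.png
pics/scene0_c280_200.png
```

View pics/top0_c290_110.png

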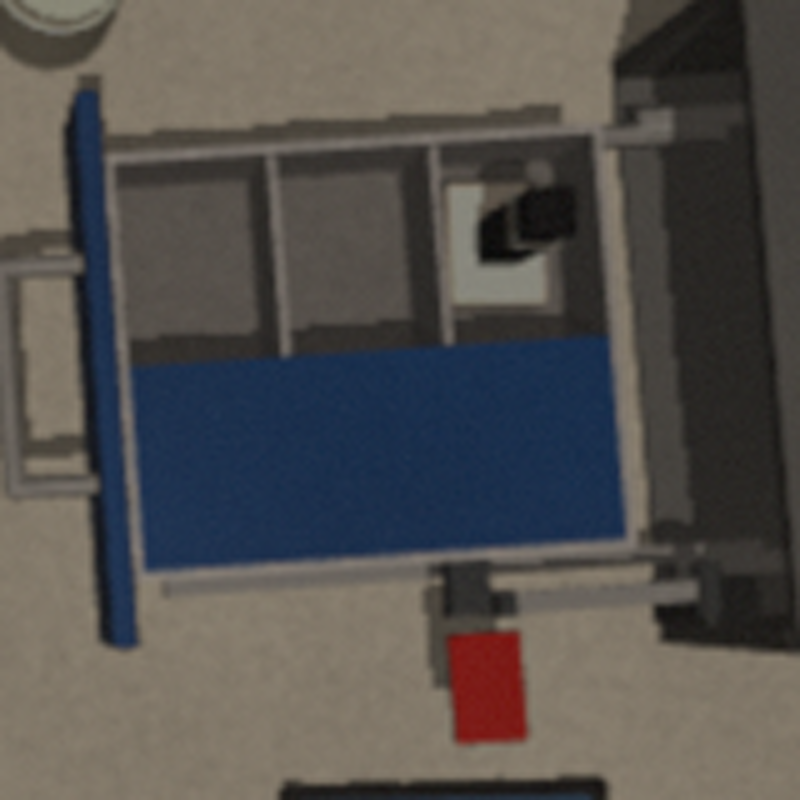

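View pics/scene0_c130_120.png

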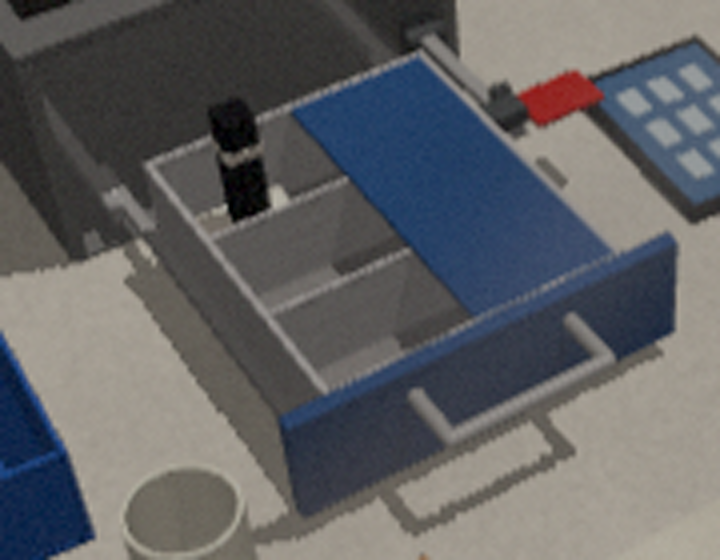

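View pics/top0_c105_180.png

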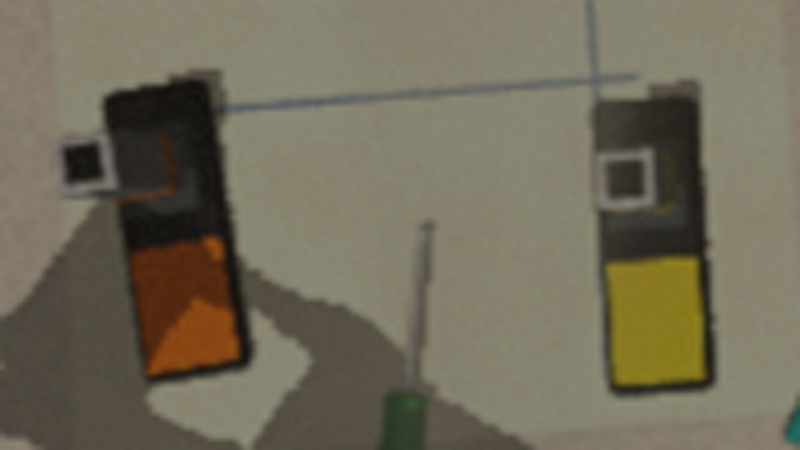

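View pics/scene0_c280_200.png

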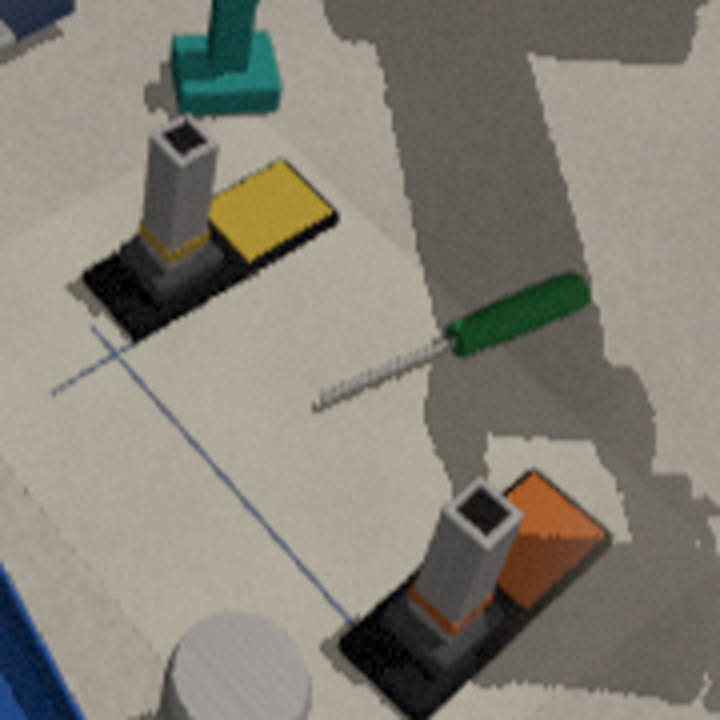

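Run:
```python
from h import *
P=lambda a,o,s:(a[0]/s+o[0],a[1]/s+o[1])
T=lambda a:P(a,(290,110),5); S=lambda a:P(a,(130,120),4)
T2=lambda a:P(a,(105,180),5); S2=lambda a:P(a,(280,200),4)
for nm,a,b in [("deck hx ly",T((607,338)),S((293,112))),("deck lx ly",T((627,540)),S((420,55))),("deck lx hy",T((146,572)),S((612,255))),
 ("blockpost",T((546,212)),S((232,107))),("lever",T((487,687)),S((561,97))),("yel post",T2((627,179)),S2((186,135))),("or post",T2((87,166)),S2((482,505))),
 ("pan top L",T((88,92)),S((282,420))),("pan top R",T((122,643)),S((675,236)))]:
    p,e=tri(("top",a),("scene",b)); print(nm,p.round(4),round(e,4))
# cork
o=load("0")
for n in o:
    im,d,w=o[n]; hsv=cv2.cvtColor(im,cv2.COLOR_BGR2HSV)
    m=cv2.inRange(hsv,(6,60,40),(20,190,255)); k,l,st,c=cv2.connectedComponentsWithStats(m)
    uv=(229,288) if n=="scene" else (258,138); 
    m2=cv2.morphologyEx(np.where(l==l[uv[1],uv[0]],255,0).astype(np.uint8),cv2.MORPH_CLOSE,np.ones((5,5)))
    ct=max(cv2.findContours(m2,0,2)[0],key=cv2.contourArea)
    g=np.array([ray(n,x[0],0.006)[:2] for x in ct]).astype(np.float32)
    print(n,"cork",cv2.minAreaRect(g*1000))
    # post tops & edges
for n,uvs in {"top":[T((546,212)),T2((627,179)),T2((87,166))],"scene":[S((232,107)),S2((186,135)),S2((482,505))]}.items():
    for uv,z in zip(uvs,[.16,.14,.14]): print(n,ray(n,uv,z).round(4))
    print([ray(n,uv,.105).round(4) for uv in ([T((135,368)),T((607,338)),T((627,540)),T((146,572))] if n=="top" else [S((293,112)),S((420,55)),S((612,255))])])
```

```text
deck hx ly [ 0.5669 -0.3356  0.0939] 0.0018
deck lx ly [ 0.4574 -0.3415  0.0975] 0.0015
deck lx hy [ 0.4455 -0.0829  0.093 ] 0.0
blockpost [ 0.6262 -0.2853  0.1591] 0.0009
lever [ 0.3777 -0.2693  0.0728] 0.004
yel post [0.4712 0.1511 0.1346] 0.0016
or post [0.4838 0.4269 0.134 ] 0.0012
pan top L [ 0.7041 -0.0564  0.1035] 0.0001
pan top R [ 0.4068 -0.067   0.1045] 0.0032
scene cork ((704.6339111328125, 82.85657501220703), (130.07122802734375, 121.91529083251953), 9.213473320007324)
top cork ((701.120849609375, 79.01238250732422), (133.58193969726562, 123.17302703857422), 9.173564910888672)
top [ 0.6257 -0.2847  0.16  ]
top [0.4716 0.15   0.14  ]
top [0.4832 0.4252 0.14  ]
[array([ 0.5544, -0.0782,  0.105 ]), array([ 0.5665, -0.3324,  0.105 ]), array([ 0.4579, -0.3394,  0.105 ]), array([ 0.4455, -0.0816,  0.105 ])]
scene [ 0.6268 -0.2845  0.16  ]
scene [0.4735 0.155  0.14  ]
scene [0.4875 0.4284 0.14  ]
[array([ 0.5709, -0.3219,  0.105 ]), array([ 0.4609, -0.332 ,  0.105 ]), array([ 0.4521, -0.0723,  0.105 ])]
```

servo_tool:
  steps:
    - [20,-40,5,0,0,0.05]
    - [21,-45,0,0,0,0.05]
    - [21,-45,0,0,0,0.05]
    - [21,-45,0,0,0,0.05]
    - [21,-45,0,0,0,0.05]
    - [21,-45,0,0,0,0.05]
    - [21,-45,0,0,0,0.05]
    - [21,-45,0,0,0,0.05]
    - [21,-45,0,0,0,0.05]
    - [21,-45,0,0,0,0.032]
  hand: 0

```text
t: 1.35
tcp_pos: [0.4509, 0.0752, 0.258]
tool_rot: [[-0.049, 0.999, -0.0], [0.999, 0.049, 0.0], [0.0, -0.0, -1.0]]
ft_force: [1.4, -0.3, -0.5]
opening: 0.997
```

servo_tool:
  steps:
    - [25,-50,0,0,0,0]
    - [25,-50,0,0,0,0]
    - [25,-50,0,0,0,0]
    - [25,-50,0,0,0,0]
    - [25,-50,0,0,0,0]
    - [25,-50,0,0,0,0]
    - [26,-60,0,0,0,0]
    - [0,0,0,0,0,0]
    - [0,0,0,0,0,0]

```text
t: 2.48
tcp_pos: [0.6252, -0.2803, 0.2574]
tool_rot: [[-0.048, 0.999, -0.001], [0.999, 0.048, 0.001], [0.001, -0.001, -1.0]]
ft_force: [0.3, 0.4, 0.0]
opening: 1.001
```

Run:
```python
from h import *
grab("1")
print(proj("top",[.627,-.284,.16]),proj("scene",[.627,-.284,.16]))
print(crop("top","1",350,110,450,210,6));print(crop("scene","1",130,60,280,210,4))
p=r.state()["tcp_pos"]; print(p,[proj(n,p+[0,0,-.009]) for n in("top","scene")])
```

```text
[398.90463872 151.88530649] [188.02156606 146.87294572]
pics/top1_c350_110.png
pics/scene1_c130_60.png
[ 0.62542188 -0.27937409  0.25857535] [array([408.48454129, 145.84902931]), array([184.06926565, 120.5537854 ])]
```

View pics/top1_c350_110.png

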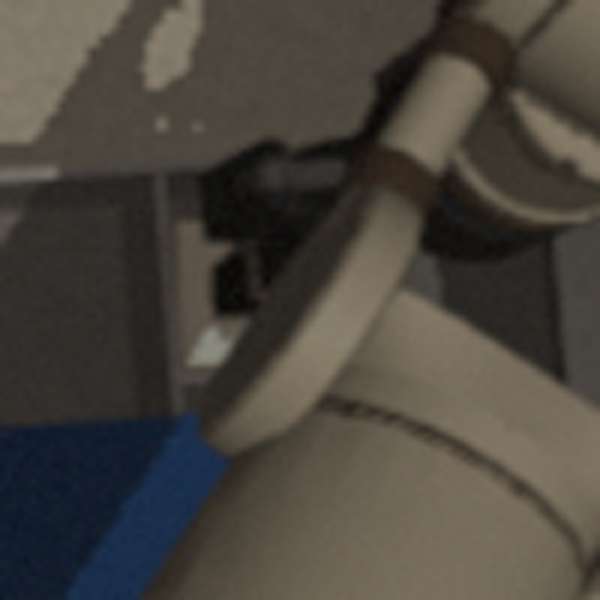

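View pics/scene1_c130_60.png

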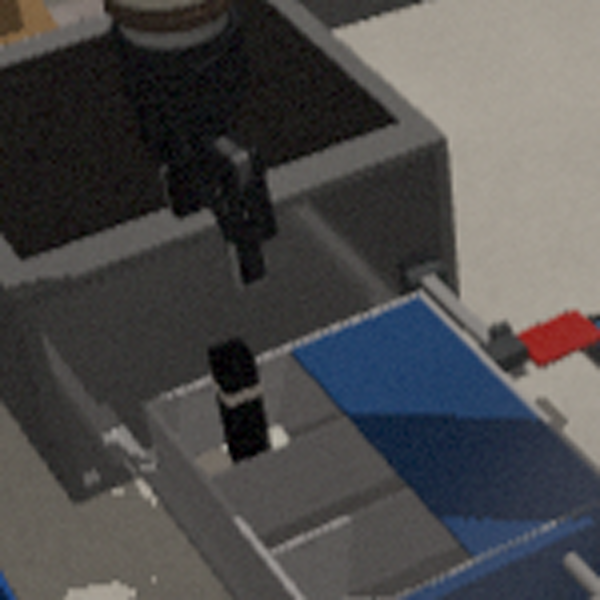

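servo_tool:
  steps:
    - [2,-4,-10,0,0,0]
    - [0,0,-18,0,0,0]
    - [0,0,-18,0,0,0]
    - [0,0,-18,0,0,0]
    - [0,0,-18,0,0,0]
    - [0,0,-12,0,0,0]
    - [0,0,-12,0,0,0]
    - [0,0,-12,0,0,0]
    - [0,0,0,0,0,0]

```text
t: 3.7
tcp_pos: [0.627, -0.2843, 0.139]
tool_rot: [[-0.048, 0.999, -0.002], [0.999, 0.048, 0.001], [0.001, -0.002, -1.0]]
ft_force: [-0.3, 0.1, -0.7]
opening: 0.998
```

servo_tool:
  steps:
    - [0,0,0,0,0,0]
    - [0,0,0,0,0,0]
    - [0,0,0,0,0,0]
    - [0,0,0,0,0,0]
    - [0,0,0,0,0,0]
    - [0,0,0,0,0,0]
    - [0,0,0,0,0,0]
    - [0,0,0,0,0,0]
  hand: 1
  newtons: 50

```text
t: 4.7
tcp_pos: [0.6278, -0.2849, 0.1408]
tool_rot: [[-0.048, 0.999, 0.001], [0.999, 0.048, -0.001], [-0.001, 0.001, -1.0]]
ft_force: [-0.9, -1.0, 2.9]
opening: 0.3
```

Run:
```python
from h import *
grab("2"); print(r.state())
print(crop("scene","2",130,60,280,210,4))
```

```text
{'t': 4.8, 'joints': array([-6.00784017e-01,  5.42201851e-01,  1.33941501e+00, -1.93385110e-04,
        1.25889678e+00, -2.21971009e+00]), 'qd': array([ 0.00040027,  0.00106516,  0.001055  ,  0.00031711,  0.00033355,
       -0.00134796]), 'joint_torque': array([ 1.02992188e+00, -4.97277796e+01, -2.92538184e+01,  2.96265688e-01,
        3.17395572e-01, -7.58503040e-03]), 'tcp_pos': array([ 0.62780388, -0.28493771,  0.14080989]), 'tool_rot': array([[-4.81700285e-02,  9.98838841e-01,  7.86027743e-04],
       [ 9.98838831e-01,  4.81706275e-02, -7.61781372e-04],
       [-7.98760272e-04,  7.48420002e-04, -9.99999401e-01]]), 'ft_force': array([ 0.39461762, -1.09232175,  2.60889446]), 'moment': array([-0.29345079, -0.08970163, -0.00229374]), 'opening': 0.29597478323738685}
pics/scene2_c130_60.png
```

View pics/scene2_c130_60.png

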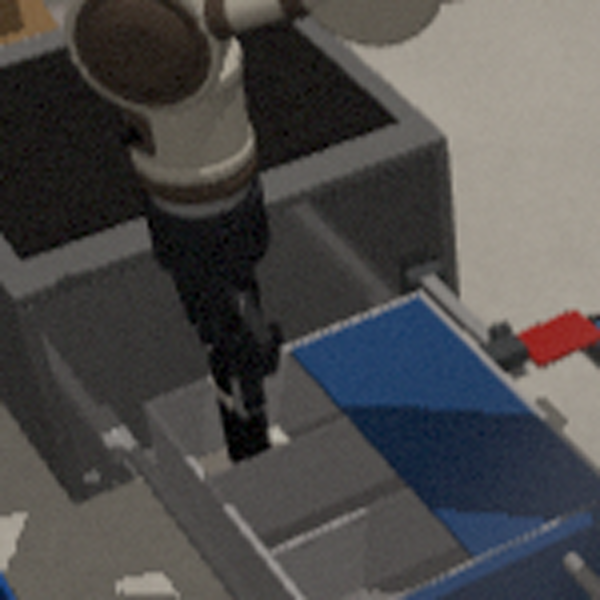

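servo_tool:
  steps:
    - [0,0,5,0,0,0]
    - [0,0,12,0,0,0]
    - [0,0,20,0,0,0]
    - [0,0,25,0,0,0]
    - [0,0,25,0,0,0]
    - [0,0,25,0,0,0]
    - [0,0,15,0,0,0]
    - [5,20,0,0,0,0]
    - [8,35,0,0,0,0.02]
    - [8,40,0,0,0,0.02]

```text
t: 6.05
tcp_pos: [0.6482, -0.1874, 0.2657]
tool_rot: [[-0.088, 0.996, -0.002], [0.996, 0.088, 0.002], [0.002, -0.002, -1.0]]
ft_force: [0.2, 0.9, -3.6]
opening: 0.299
```

servo_tool:
  steps:
    - [8,40,0,0,0,0.02]
    - [8,40,0,0,0,0.02]
    - [8,40,0,0,0,0.02]
    - [8,40,0,0,0,0.012]
    - [8,40,0,0,0,0]
    - [8,40,0,0,0,0]
    - [6,31,0,0,0,0]
    - [0,0,0,0,0,0]
    - [0,0,0,0,0,0]

```text
t: 7.18
tcp_pos: [0.7018, 0.0819, 0.2662]
tool_rot: [[-0.16, 0.987, -0.002], [0.987, 0.16, -0.0], [0.0, -0.002, -1.0]]
ft_force: [0.9, -1.1, -2.1]
opening: 0.296
```

Run:
```python
from h import *
grab("3"); print(r.state()['tcp_pos'],r.state()['ft_force'],r.state()['opening'])
p=r.state()["tcp_pos"]
for n in ("top","scene"): print(proj(n,p+[0,0,-.111]),proj(n,[.703,.081,.006]))
```

```text
[0.70217133 0.0807975  0.26674662] [ 0.30028567 -0.71497933 -2.48830034] 0.2994014531531729
[255.81210459 125.14432398] [257.85513806 137.18478052]
[224.24694312 248.74471636] [229.57215193 286.14976434]
```

View pics/scene3.png

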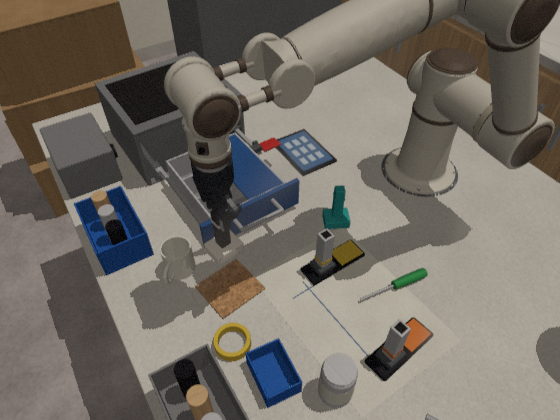

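View pics/top3.png

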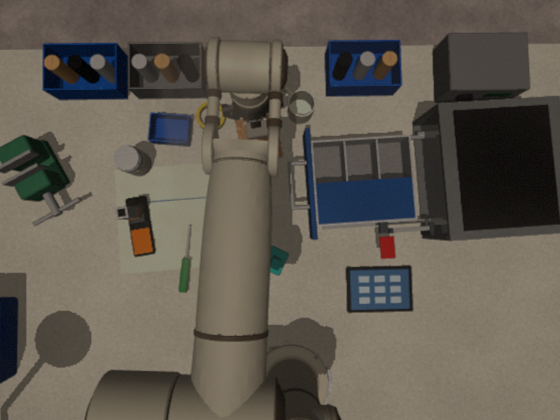

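Run:
```python
from h import *
print(crop("scene","3",150,140,300,310,4))
o=load("3"); im,d,w=o["scene"]
for v in range(200,262,6): print(v,im[v,224],w[v,224].round(3))
```

```text
pics/scene3_c150_140.png
200 [29 30 28] [0.705 0.126 0.354]
206 [25 22 26] [0.698 0.104 0.314]
212 [30 29 31] [0.699 0.101 0.294]
218 [37 39 41] [0.708 0.12  0.299]
224 [37 37 39] [0.705 0.108 0.268]
230 [52 55 55] [0.705 0.103 0.245]
236 [40 47 49] [0.705 0.097 0.219]
242 [36 39 43] [0.706 0.096 0.199]
248 [100 109 116] [0.71  0.1   0.184]
254 [151 164 170] [0.717 0.113 0.183]
260 [ 99 107 113] [0.719 0.115 0.164]
```

View pics/scene3_c150_140.png

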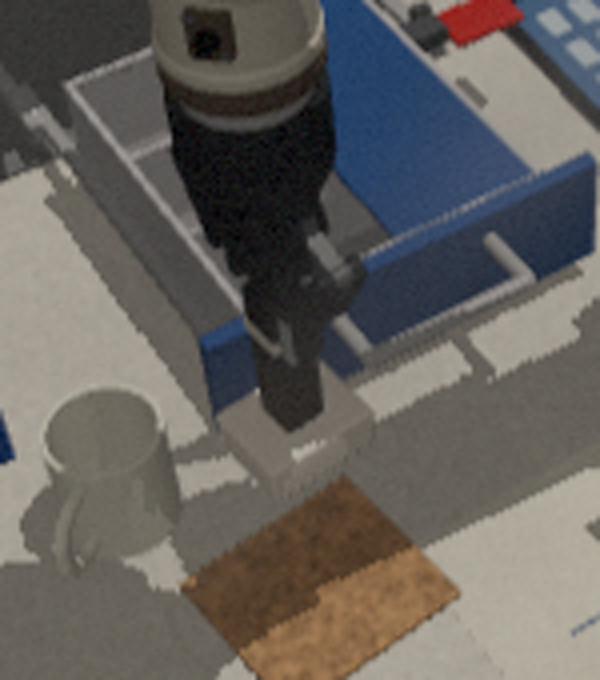

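servo_tool:
  steps:
    - [1,0,-20,0,0,0]
    - [0,0,-25,0,0,0]
    - [0,0,-25,0,0,0]
    - [0,0,-25,0,0,0]
    - [0,0,-22,0,0,0]
    - [0,0,-15,0,0,0]
    - [0,0,-8,0,0,0]
    - [0,0,-6,0,0,0]
    - [0,0,0,0,0,0]
    - [0,0,0,0,0,0]

```text
t: 8.52
tcp_pos: [0.7041, 0.0814, 0.1223]
tool_rot: [[-0.16, 0.987, 0.002], [0.987, 0.16, -0.0], [-0.0, 0.002, -1.0]]
ft_force: [-0.6, 0.4, -2.6]
opening: 0.3
```

Run:
```python
from h import *
grab("4"); print(r.state()['tcp_pos'],r.state()['ft_force'],r.state()['opening'])
print(crop("scene","4",150,160,300,330,4))
```

```text
[0.70402456 0.08136853 0.12215941] [ 0.31880434 -0.21327098 -3.35644288] 0.2959634989456011
pics/scene4_c150_160.png
```

View pics/scene4_c150_160.png

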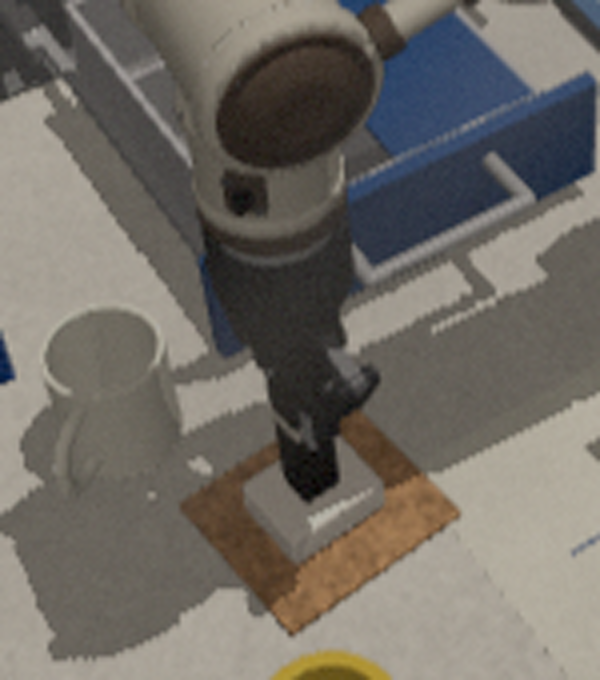

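servo_tool:
  steps:
    - [0,0,-2,0,0,0]
    - [0,0,-2,0,0,0]
    - [0,0,-1.5,0,0,0]
    - [0,0,0,0,0,0]
    - [0,0,0,0,0,0]

```text
t: 9.25
tcp_pos: [0.7038, 0.0813, 0.1169]
tool_rot: [[-0.16, 0.987, 0.001], [0.987, 0.16, -0.0], [-0.0, 0.001, -1.0]]
ft_force: [-4.0, -0.2, 6.4]
opening: 0.295
```

Run:
```python
from h import *
s=r.state();print(s['tcp_pos'],s['ft_force'],s['opening'])
```

```text
[0.70379308 0.08132247 0.11687433] [-3.95637017 -0.19682321  6.38198623] 0.2950894269891239
```

servo_tool:
  steps:
    - [0,0,0,0,0,0]
    - [0,0,0,0,0,0]
    - [0,0,0,0,0,0]
    - [0,0,10,0,0,0]
    - [0,0,25,0,0,0]
    - [0,0,35,0,0,0]
    - [0,0,40,0,0,0]
    - [-20,20,30,0,0,0]
    - [-40,40,10,0,0,0]
    - [-45,40,0,0,0,0]
  hand: 0

```text
t: 10.5
tcp_pos: [0.5985, 0.1822, 0.2684]
tool_rot: [[-0.159, 0.987, 0.005], [0.987, 0.159, 0.001], [0.0, 0.005, -1.0]]
ft_force: [-0.8, 1.0, 0.3]
opening: 0.998
```

servo_tool:
  steps:
    - [-45,40,0,0,0,0]
    - [-45,40,0,0,0,0]
    - [-45,40,0,0,0,0]
    - [-45,40,0,0,0,0]
    - [-45,40,0,0,0,0]
    - [-45,40,0,0,0,0]
    - [-45,40,0,0,0,0]
    - [-45,40,0,0,0,0]
    - [-45,40,0,0,0,0]
    - [0,0,0,0,0,0]

```text
t: 11.75
tcp_pos: [0.1903, 0.5434, 0.2666]
tool_rot: [[-0.165, 0.986, -0.0], [0.986, 0.165, 0.002], [0.002, 0.0, -1.0]]
ft_force: [-0.2, 0.6, 0.5]
opening: 0.998
```

Run:
```python
from h import *
grab("5"); s=r.state(); print(s['t'],s['tcp_pos'])
```

```text
11.85 [0.19333726 0.54156697 0.26635505]
```

View pics/scene5.png

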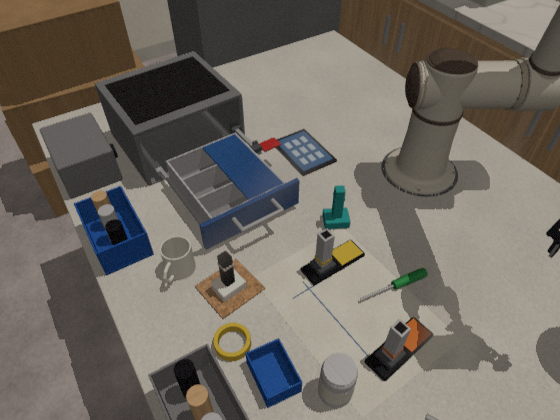

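View pics/top5.png

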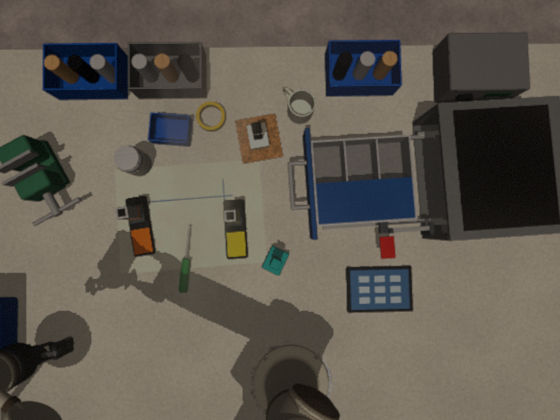

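Run:
```python
from h import *
o=load("5")
for n in o:
    im,d,w=o[n]; hsv=cv2.cvtColor(im,cv2.COLOR_BGR2HSV)
    # block top face: z about .034, near pad
    z=w[...,2]
    near=(abs(w[...,0]-.703)<.06)&(abs(w[...,1]-.081)<.06)
    m=(near&(hsv[...,1]<50)&(hsv[...,2]>120)&(z>.026)&(z<.045)).astype(np.uint8)
    ct=np.concatenate([c for c in cv2.findContours(m,0,2)[0] if cv2.contourArea(c)>8])
    g=np.array([ray(n,x[0],.034)[:2] for x in ct]).astype(np.float32)*1000
    print(n,"block",cv2.minAreaRect(g))
    m=((hsv[...,0]>5)&(hsv[...,0]<20)&(hsv[...,1]>75)&(abs(w[...,0]-.703)<.09)&(abs(w[...,1]-.081)<.09)&(z<.02)).astype(np.uint8)
    ct=np.concatenate([c for c in cv2.findContours(m,0,2)[0] if cv2.contourArea(c)>30])
    g=np.array([ray(n,x[0],.006)[:2] for x in ct]).astype(np.float32)*1000
    print(n,"pad",cv2.minAreaRect(g))
    for nm,c0 in (("or",(.435,.42)),("ye",(.43,.15))):
        near=(abs(w[...,0]-c0[0])<.13)&(abs(w[...,1]-c0[1])<.07)
        m=(near&((z>.007)&(z<.021))).astype(np.uint8)
        m=cv2.morphologyEx(m,cv2.MORPH_OPEN,np.ones((3,3)))
        ct=max(cv2.findContours(m,0,2)[0],key=cv2.contourArea)
        g=np.array([ray(n,x[0],.014)[:2] for x in ct]).astype(np.float32)*1000
        print(n,nm,"sole",cv2.minAreaRect(g))
        m=(near&(z>.125)&(z<.155)); 
        uv=np.argwhere(m)[:,::-1]; print("  post top",len(uv),ray(n,uv.mean(0),.14).round(4), cv2.minAreaRect(np.array([ray(n,x,.14)[:2]*1000 for x in uv]).astype(np.float32)))
```

```text
scene block ((706.70947265625, 89.29093170166016), (68.56310272216797, 50.671173095703125), 8.023822784423828)
scene pad ((704.728759765625, 82.85739135742188), (130.00257873535156, 120.29125213623047), 9.34389877319336)
scene or sole ((456.75494384765625, 426.11553955078125), (170.0735626220703, 61.714683532714844), 8.853333473205566)
  post top 270 [0.493  0.4323 0.14  ] ((492.7626953125, 432.42120361328125), (37.555137634277344, 32.40428924560547), 11.379939079284668)
scene ye sole ((443.24481201171875, 155.93527221679688), (170.33155822753906, 63.102901458740234), 2.562317132949829)
  post top 190 [0.4792 0.159  0.14  ] ((479.3511657714844, 159.43060302734375), (36.250667572021484, 38.40884017944336), 3.046563148498535)
top block ((702.7782592773438, 81.39494323730469), (66.5615234375, 51.6090087890625), 8.434182167053223)
top pad ((700.5419921875, 78.84154510498047), (130.7028350830078, 120.73975372314453), 9.497802734375)
top or sole ((423.97381591796875, 417.8620910644531), (115.50240325927734, 61.88800811767578), 8.820857048034668)
  post top 165 [0.4846 0.4264 0.14  ] ((484.75830078125, 426.1396179199219), (30.757991790771484, 34.6366081237793), 8.578163146972656)
top ye sole ((436.8865966796875, 151.29312133789062), (169.1360321044922, 61.651397705078125), 2.8737640380859375)
  post top 139 [0.4721 0.1522 0.14  ] ((472.43988037109375, 152.32901000976562), (28.176984786987305, 28.331029891967773), 89.29702758789062)
```

Run:
```python
from h import *
o=load("5")
for n in o:
    im,d,w=o[n]; hsv=cv2.cvtColor(im,cv2.COLOR_BGR2HSV); z=w[...,2]
    m=(cv2.inRange(hsv,(100,110,30),(125,255,255))>0)&(abs(z-.105)<.012)&(w[...,0]>.42)&(w[...,0]<.6)&(w[...,1]<-.072)&(w[...,1]>-.36)
    m=cv2.morphologyEx(m.astype(np.uint8),cv2.MORPH_OPEN,np.ones((3,3)))
    ct=max(cv2.findContours(m,0,2)[0],key=cv2.contourArea)
    g=np.array([ray(n,x[0],.105)[:2] for x in ct]).astype(np.float32)*1000
    print(n,"deck",cv2.minAreaRect(g), z[m>0].mean())
    m=(cv2.inRange(hsv,(0,150,60),(5,255,255))>0)&(abs(z-.084)<.02)&(abs(w[...,0]-.38)<.06)&(abs(w[...,1]+.266)<.05)
    ct=max(cv2.findContours(m.astype(np.uint8),0,2)[0],key=cv2.contourArea)
    g=np.array([ray(n,x[0],.084)[:2] for x in ct]).astype(np.float32)*1000
    print(n,"lever",cv2.minAreaRect(g), z[m>0].mean())
im=o["top"][0]
# profile across bays along cabinet y at bay x~+30, height .1
y=np.array([-.05,.9988]);x=np.array([.9988,.05]); g=cv2.cvtColor(im,cv2.COLOR_BGR2GRAY).astype(np.float32)
b=np.array([.615,-.200])
acc=[]
for s in np.arange(-.15,.16,.002):
    vs=[]
    for e in np.arange(0.0,.045,.004):
        p=b+x*e+y*s; uv=proj("top",[p[0],p[1],.100]); vs.append(cv2.remap(g,np.float32([[uv[0]]]),np.float32([[uv[1]]]),1)[0,0])
    acc.append((round(s*1000),int(np.mean(vs))))
print(acc)
# +x wall
acc=[]
for e in np.arange(-.07,.09,.002):
    vs=[]
    for s in np.arange(-.03,.031,.004):
        p=b+x*e+y*s; uv=proj("top",[p[0],p[1],.105]); vs.append(cv2.remap(g,np.float32([[uv[0]]]),np.float32([[uv[1]]]),1)[0,0])
    acc.append((round(e*1000),int(np.mean(vs))))
print(acc)
```

```text
scene deck ((512.0563354492188, -201.97325134277344), (109.17364501953125, 251.84439086914062), 2.7793056964874268) 0.10426719759996432
scene lever ((384.2463684082031, -259.26617431640625), (57.88496780395508, 39.61952590942383), 2.08959698677063) 0.08239037853508634
top deck ((508.79779052734375, -206.12091064453125), (106.893310546875, 255.78781127929688), 2.899110794067383) 0.10569924452727922
top lever ((381.0817565917969, -266.0322570800781), (56.690921783447266, 38.2757568359375), 3.378689765930176) 0.08384744029735325Traceback (most recent call last):
  File "<stdin>", line 22, in <module>
  File "h.py", line 13, in proj
    K,R,t=cal(n); p=K@(R@np.asarray(X)+t); return p[:2]/p[2]
          ~~~^^^
  File "h.py", line 4, in cal
    c=imaging.get_calibration(n); return c["intrinsics"],c["R"],c["t"]
ValueError: time passes only in moves, steps and waits
```

```bash
python3 - <<'E'
s=open('h.py').read().replace("def cal(n):","from functools import lru_cache\n@lru_cache(None)\ndef cal(n):",1); open('h.py','w').write(s)
E
python3 - <<'E'
from h import *
o=load("5")
im=o["top"][0]
y=np.array([-.05,.9988]);x=np.array([.9988,.05]); g=cv2.cvtColor(im,cv2.COLOR_BGR2GRAY).astype(np.float32)
b=np.array([.615,-.200])
def prof(rs,es,f,z):
    acc=[]
    for s in rs:
        vs=[]
        for e in es:
            p=b+f(s,e); uv=proj("top",[p[0],p[1],z]); vs.append(cv2.remap(g,np.float32([[uv[0]]]),np.float32([[uv[1]]]),1)[0,0])
        acc.append((round(s*1000),int(np.mean(vs))))
    return acc
print(prof(np.arange(-.15,.16,.002),np.arange(0,.045,.004),lambda s,e:x*e+y*s,.1))
print(prof(np.arange(-.07,.09,.002),np.arange(-.03,.031,.004),lambda s,e:x*s+y*e,.105))
E
```

```text
[(-150, 65), (-148, 64), (-146, 75), (-144, 97), (-142, 116), (-140, 122), (-138, 120), (-136, 115), (-134, 102), (-132, 80), (-130, 54), (-128, 43), (-126, 42), (-124, 42), (-122, 42), (-120, 42), (-118, 42), (-116, 42), (-114, 42), (-112, 43), (-110, 50), (-108, 62), (-106, 73), (-104, 78), (-102, 78), (-100, 79), (-98, 78), (-96, 78), (-94, 78), (-92, 78), (-90, 78), (-88, 78), (-86, 78), (-84, 79), (-82, 79), (-80, 79), (-78, 79), (-76, 78), (-74, 78), (-72, 78), (-70, 77), (-68, 78), (-66, 78), (-64, 79), (-62, 79), (-60, 79), (-58, 79), (-56, 79), (-54, 78), (-52, 78), (-50, 81), (-48, 90), (-46, 100), (-44, 97), (-42, 78), (-40, 52), (-38, 44), (-36, 42), (-34, 43), (-32, 43), (-30, 43), (-28, 47), (-26, 58), (-24, 70), (-22, 78), (-20, 80), (-18, 79), (-16, 79), (-14, 79), (-12, 80), (-10, 80), (-8, 79), (-6, 79), (-4, 79), (-2, 79), (0, 79), (2, 80), (4, 80), (6, 80), (8, 80), (10, 79), (12, 79), (14, 79), (16, 79), (18, 79), (20, 78), (22, 79), (24, 79), (26, 80), (28, 80), (30, 79), (32, 79), (34, 79), (36, 79), (38, 82), (40, 90), (42, 101), (44, 99), (46, 77), (48, 53), 
[... 718 characters left out ...]
46, 46), (-44, 46), (-42, 46), (-40, 47), (-38, 52), (-36, 65), (-34, 73), (-32, 75), (-30, 75), (-28, 75), (-26, 75), (-24, 75), (-22, 75), (-20, 75), (-18, 74), (-16, 74), (-14, 74), (-12, 74), (-10, 75), (-8, 75), (-6, 75), (-4, 75), (-2, 75), (0, 75), (2, 75), (4, 75), (6, 76), (8, 76), (10, 76), (12, 75), (14, 76), (16, 76), (18, 76), (20, 76), (22, 75), (24, 75), (26, 75), (28, 76), (30, 76), (32, 76), (34, 76), (36, 75), (38, 76), (40, 76), (42, 73), (44, 65), (46, 57), (48, 53), (50, 52), (52, 52), (54, 53), (56, 65), (58, 89), (60, 105), (62, 101), (64, 85), (66, 74), (68, 70), (70, 70), (72, 76), (74, 95), (76, 113), (78, 119), (80, 120), (82, 120), (84, 120), (86, 120), (88, 120)]
```

```bash
cat > plan.py <<'E'
import numpy as np, heapq
from scipy.ndimage import distance_transform_edt
# obstacle grid mm, x -200..200, z -20..320
X0,Z0=-220,-20
occ=np.zeros((460,400),bool)
def box(x0,x1,z0,z1): occ[max(x0-X0,0):x1-X0,max(z0-Z0,0):z1-Z0]=True
box(-220,240,-20,0); box(-220,-50,70,75); box(60,64,0,75); box(-165,-160,0,75)
dist=distance_transform_edt(~occ)
def seg(x0,x1,z0,z1,s=3):
    xs=np.arange(x0,x1+.1,s); zs=np.arange(z0,z1+.1,s)
    return np.concatenate([[(x,z0) for x in xs],[(x,z1) for x in xs],[(x0,z) for z in zs],[(x1,z) for z in zs]])
foot=np.concatenate([seg(-120,50,0,14),seg(-26,26,14,32),seg(-15,15,32,140)])
h=118; grip=np.concatenate([seg(-14,14,h-19,h+54),seg(-43,43,h+54,h+130)])
pts=np.concatenate([foot,grip])
th=np.arange(0,.81,.05); xs=np.arange(-20,141,4); zs=np.arange(0,181,4)
C=np.zeros((len(th),len(xs),len(zs)))
for i,t in enumerate(th):
    c,s=np.cos(t),np.sin(t)   # toe-down: -x goes down
    p=np.stack([pts[:,0]*c-pts[:,1]*s,pts[:,0]*s+pts[:,1]*c],1) # (-1,0)->(-c,-s)
    for j,x in enumerate(xs):
        for k,z in enumerate(zs):
            a=np.rint(p+[x,z]).astype(int); a[:,0]-=X0; a[:,1]-=Z0
            ok=(a[:,1]<400)&(a[:,0]>=0)&(a[:,0]<460)
            if (a[:,1]<0).any(): continue
            C[i,j,k]=dist[a[ok,0],a[ok,1]].min()
np.save('C.npy',C)
start=(10,list(xs).index(60),len(zs)-1); goal=(0,list(xs).index(0),1)
# reversed: cost 1/(c^2)
best={goal:0}; prev={}; q=[(0,goal)]
while q:
    d,u=heapq.heappop(q)
    if u==start: break
    if d>best[u]: continue
    for di in(-1,0,1):
        for dj in(-1,0,1):
            for dk in(-1,0,1):
                v=(u[0]+di,u[1]+dj,u[2]+dk)
                if not all(0<=a<n for a,n in zip(v,C.shape)): continue
                c=C[v]
                if c<2: continue
                nd=d+(.3+abs(di)+abs(dj)+abs(dk))*(1+60/max(c-1,.3)**1.5)
                if nd<best.get(v,1e9): best[v]=nd;prev[v]=u;heapq.heappush(q,(nd,v))
u=start
while True:
    print(round(th[u[0]],2),xs[u[1]],zs[u[2]],"clear",round(C[u],1))
    if u==goal: break
    u=prev[u]
E
python3 plan.py
```

```text
0.5 60 180 clear 48.4
0.5 64 176 clear 45.1
0.5 68 172 clear 42.4
0.55 72 168 clear 37.4
0.6 72 164 clear 32.6
0.65 72 160 clear 30.0
0.65 72 156 clear 27.6
0.65 72 152 clear 25.0
0.65 72 148 clear 22.8
0.65 72 144 clear 21.0
0.65 72 140 clear 19.6
0.65 72 136 clear 19.0
0.65 72 132 clear 19.0
0.65 72 128 clear 19.2
0.65 72 124 clear 20.2
0.65 72 120 clear 22.0
0.65 72 116 clear 24.2
0.65 68 112 clear 24.2
0.65 64 108 clear 24.2
0.65 60 104 clear 23.6
0.65 56 100 clear 23.3
0.65 52 100 clear 24.6
0.65 48 96 clear 24.0
0.6 44 92 clear 21.4
0.6 40 88 clear 21.0
0.55 36 84 clear 19.4
0.55 32 80 clear 18.0
0.55 28 80 clear 18.0
0.5 24 76 clear 16.4
0.5 20 72 clear 15.0
0.5 16 72 clear 15.0
0.45 12 68 clear 15.2
0.45 8 68 clear 13.6
0.4 4 64 clear 13.0
0.35 0 60 clear 12.6
0.3 -4 56 clear 13.3
0.25 -4 52 clear 14.3
0.2 -4 48 clear 15.0
0.15 -4 44 clear 15.0
0.15 -4 40 clear 15.0
0.15 -4 36 clear 15.0
0.15 -4 32 clear 15.0
0.1 -4 28 clear 14.0
0.05 -4 24 clear 14.0
0.0 -4 20 clear 14.0
0.0 -4 16 clear 14.0
0.0 -4 12 clear 13.0
0.0 0 8 clear 9.0
0.0 0 4 clear 5.0
```

servo_tool:
  steps:
    - [40,-16,0,0,0,0]
    - [42,-16,-10,0,0,0]
    - [42,-17,-10,0,0,0]
    - [42,-17,-10,0,0,0]
    - [42,-17,-10,0,0,-0.01]
    - [42,-16,-10,0,0,0]
    - [41,-16,-10,0,0,0]
    - [0,0,-5,0,0,0]
    - [0,0,0,0,0,0]

```text
t: 12.98
tcp_pos: [0.4846, 0.4253, 0.2004]
tool_rot: [[-0.148, 0.989, -0.001], [0.989, 0.148, -0.001], [-0.0, -0.001, -1.0]]
ft_force: [-0.5, -0.2, 0.1]
opening: 1.002
```

Run:
```python
from h import *
grab("6"); s=r.state(); print(s['t'],s['tcp_pos'],s['tool_rot'])
print(crop("scene","6",310,230,460,390,4))
```

```text
13.075 [0.48405026 0.42647397 0.20132904] [[-1.49893978e-01  9.88702062e-01  1.65117956e-04]
 [ 9.88702026e-01  1.49893915e-01  3.43928400e-04]
 [ 3.15292541e-04  2.14805254e-04 -9.99999927e-01]]
pics/scene6_c310_230.png
```

View pics/scene6_c310_230.png

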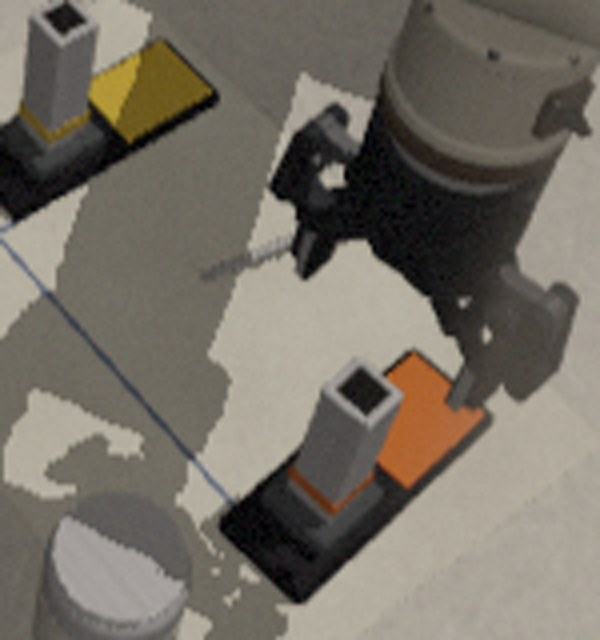

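servo_tool:
  steps:
    - [0,0,-15,0,0,0]
    - [0,0,-20,0,0,0]
    - [0,0,-20,0,0,0]
    - [0,0,-15,0,0,0]
    - [0,0,-10,0,0,0]
    - [0,0,0,0,0,0]
    - [0,0,0,0,0,0]

```text
t: 13.95
tcp_pos: [0.4851, 0.4267, 0.1216]
tool_rot: [[-0.15, 0.989, 0.001], [0.989, 0.15, 0.001], [0.001, 0.001, -1.0]]
ft_force: [0.6, 0.3, -0.6]
opening: 1.002
```

servo_tool:
  steps:
    - [0,0,0,0,0,0]
    - [0,0,0,0,0,0]
    - [0,0,0,0,0,0]
    - [0,0,0,0,0,0]
    - [0,0,0,0,0,0]
    - [0,0,0,0,0,0]
    - [0,0,0,0,0,0]
  hand: 1
  newtons: 90

```text
t: 14.82
tcp_pos: [0.4848, 0.4267, 0.1212]
tool_rot: [[-0.15, 0.989, 0.001], [0.989, 0.15, 0.001], [0.001, 0.001, -1.0]]
ft_force: [0.5, 2.9, 3.6]
opening: 0.342
```

servo_tool:
  steps:
    - [0,0,5,0,0,0]
    - [0,0,15,0,0,0]
    - [0,0,25,0,0,0]
    - [0,0,30,0,0,0]
    - [0,0,40,0,0,0]
    - [0,0,40,0,0,0]
    - [0,0,25,0,0,0]
    - [0,0,10,0,0,0]
    - [0,0,0,0,0,0]
    - [0,0,0,0,0,0]

```text
t: 16.08
tcp_pos: [0.4839, 0.4259, 0.3088]
tool_rot: [[-0.15, 0.989, -0.003], [0.989, 0.15, -0.002], [-0.001, -0.003, -1.0]]
ft_force: [-0.6, -0.7, -4.0]
opening: 0.34
```

Run:
```python
from h import *
grab("7"); s=r.state(); print(s['t'],s['tcp_pos'],s['tool_rot'],s['opening'],s['ft_force'],s['moment'])
print(crop("scene","7",310,170,480,380,3))
```

```text
16.175 [0.48400108 0.42598686 0.30894874] [[-0.14959416  0.98874385 -0.00268116]
 [ 0.98874669  0.14959005 -0.00167403]
 [-0.00125411 -0.00290141 -0.999995  ]] 0.34203733619488597 [-0.67848681 -0.50994778 -3.86708405] [-0.02656013 -0.0661048  -0.00518821]
pics/scene7_c310_170.png
```

View pics/scene7_c310_170.png

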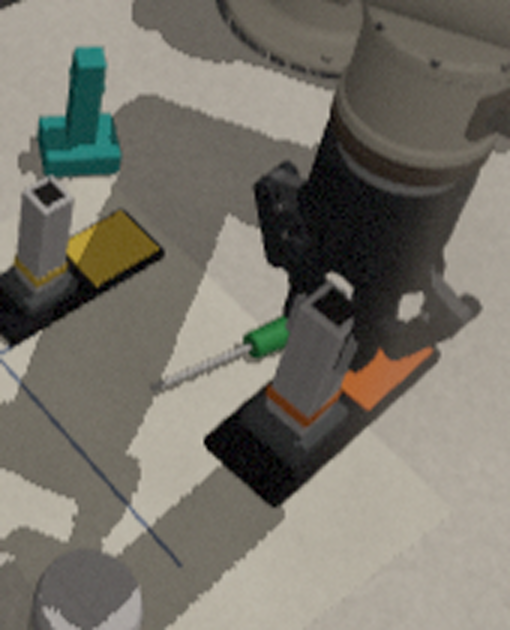

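Run:
```python
from h import *
o=load("7"); im,d,w=o["scene"]
print(ray("scene",(418.0,273),.328))
for uv in [(413,280),(408,290),(405,298),(402,305),(425,285)]: print(uv,w[uv[1],uv[0]].round(4))
```

```text
[0.49541556 0.42693631 0.328     ]
(413, 280) [0.5027 0.4273 0.3133]
(408, 290) [0.5039 0.4258 0.2813]
(405, 298) [0.5022 0.4248 0.2523]
(402, 305) [0.5025 0.4242 0.2277]
(425, 285) [0.4919 0.4452 0.3125]
```

servo_tool:
  steps:
    - [8,-30,6,0,0,0]
    - [10,-50,5,0,0,0]
    - [11,-52,5,0,0,-0.02]
    - [11,-52,5,0,0,-0.02]
    - [11,-52,0,0,0,-0.02]
    - [11,-52,0,0,0,-0.02]
    - [11,-52,0,0,0,-0.021]
    - [11,-52,0,0,0,0]
    - [11,-52,0,0,0,0]
    - [11,-52,0,0,0,0]

```text
t: 17.42
tcp_pos: [0.5904, -0.0712, 0.331]
tool_rot: [[-0.049, 0.999, -0.001], [0.999, 0.049, 0.001], [0.001, -0.001, -1.0]]
ft_force: [-0.3, 0.1, -4.5]
opening: 0.341
```

servo_tool:
  steps:
    - [11,-52,0,0,0,0]
    - [11,-50,0,0,0,0]
    - [1,-28,0,0,0,0]
    - [0,0,0,0,0,0]
    - [0,0,0,0,0,0]

```text
t: 18.05
tcp_pos: [0.6134, -0.1989, 0.3311]
tool_rot: [[-0.049, 0.999, -0.001], [0.999, 0.049, 0.001], [0.001, -0.001, -1.0]]
ft_force: [-0.1, -0.2, -4.1]
opening: 0.338
```

Run:
```python
from h import *
s=r.state(); print(s['t'],s['tcp_pos'],s['tool_rot'],s['opening'],s['joints'])
```

```text
18.05 [ 0.61337742 -0.19885837  0.33108759] [[-4.94975661e-02  9.98773716e-01 -1.02713622e-03]
 [ 9.98773301e-01  4.94989063e-02  1.32319280e-03]
 [ 1.37241231e-03 -9.60381406e-04 -9.99998597e-01]] 0.33833912747796624 [-5.00844421e-01  3.03401540e-01  1.27490323e+00  6.67490473e-04
  1.56482422e+00 -2.12116375e+00]
```

servo_tool:
  steps:
    - [0,0,0,0.0064,-0.13,0]
    - [0,0,0,0.0064,-0.13,0]
    - [0,0,0,0.0064,-0.13,0]
    - [0,0,0,0.0064,-0.13,0]
    - [0,-1,0,0.0064,-0.13,0]
    - [0,0,0,0,0,0]
    - [0,0,0,0,0,0]

```text
t: 18.92
tcp_pos: [0.6138, -0.2, 0.3324]
tool_rot: [[-0.05, 0.795, 0.604], [0.999, 0.041, 0.03], [-0.001, 0.605, -0.797]]
ft_force: [0.1, -0.8, -3.5]
opening: 0.341
```

```bash
cat >> h.py <<'E'
BAY={1:(.614,-.200),2:(.6095,-.112)}; YAW=.049
def fs(bay):
    s=r.state(); p=s['tcp_pos']; R=s['tool_rot']; c,sn=np.cos(YAW),np.sin(YAW)
    C=np.array([[c,-sn,0],[sn,c,0],[0,0,1]])
    up=-R[:,2]; o=p-up*.121   # foot origin (tcp 121 mm up the post)
    q=C.T@(o-np.array([*BAY[bay],.03])); u=C.T@up
    xa=C.T@R[:,1]
    print("t",round(s['t'],2),"foot rel bay mm",(q*1000).round(1),"theta",round(float(-np.arcsin(u[0])),3),"roll",round(float(u[1]),3),"yaw",round(float(np.arctan2(xa[1],xa[0])),3),"F",s['ft_force'].round(1),"M",s['moment'].round(2),"open",round(s['opening'],3),"tcp",p.round(4))
E
python3 - <<'E'
from h import *
fs(1); grab("8"); print(crop("scene","8",120,60,320,260,4)); print(r.state()['joints'].round(2))
E
```

```text
t 18.93 foot rel bay mm [7.30e+01 1.00e-01 2.06e+02] theta 0.649 roll -0.0 yaw 0.002 F [ 0.1 -0.8 -3.5] M [-0.07  0.78 -0.01] open 0.341 tcp [ 0.6138 -0.2     0.3324]
pics/scene8_c120_60.png
[-0.69 -0.08  1.8   0.51  0.97 -2.51]
```

View pics/scene8_c120_60.png

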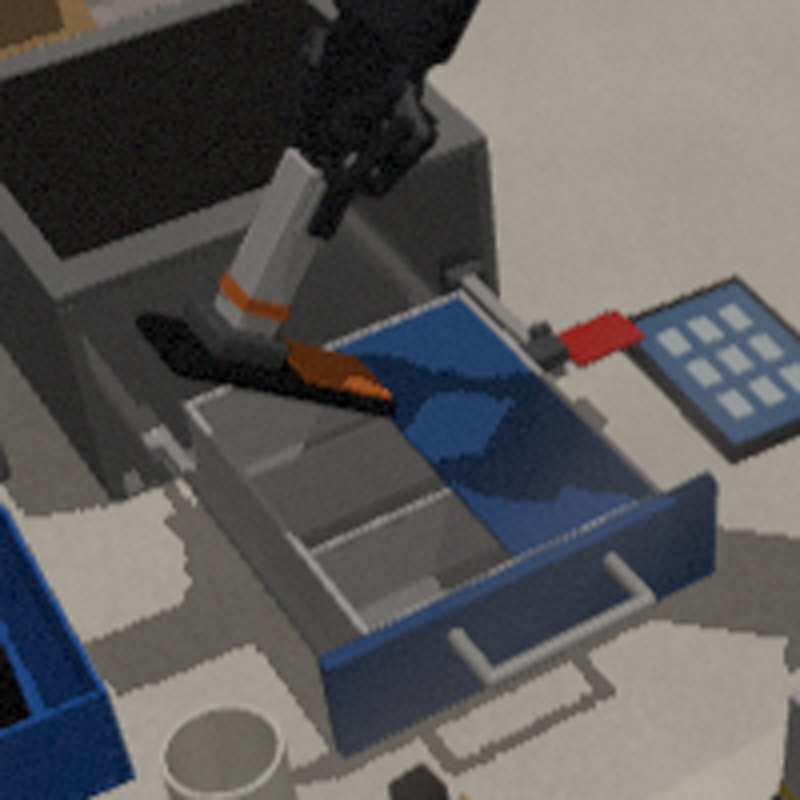

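servo_tool:
  steps:
    - [0,0,-12,0,0,0]
    - [0,0,-16,0,0,0]
    - [0,0,-16,0,0,0]
    - [0,0,-16,0,0,0]
    - [0,0,-16,0,0,0]
    - [0,0,-14,0,0,0]
    - [-8,-0.4,-7,0,0,0]
    - [-8,-0.4,-7,0,0,0]
    - [-8,-0.4,-6,0,0,0]
    - [0,0,0,0,0,0]

```text
t: 20.27
tcp_pos: [0.5888, -0.2019, 0.2214]
tool_rot: [[-0.048, 0.795, 0.605], [0.999, 0.038, 0.03], [0.0, 0.605, -0.796]]
ft_force: [0.9, 0.1, -3.2]
opening: 0.341
```

Run:
```python
from h import *
fs(1); grab("9"); print(crop("scene","9",120,60,320,260,4)); print(r.state()['joints'].round(2))
```

```text
t 20.27 foot rel bay mm [48.  -0.6 95.1] theta 0.65 roll -0.0 yaw -0.001 F [ 0.9  0.1 -3.2] M [-0.02  0.87  0.  ] open 0.341 tcp [ 0.5888 -0.2019  0.2214]
pics/scene9_c120_60.png
[-0.73 -0.03  1.98  0.63  0.8  -2.7 ]
```

View pics/scene9_c120_60.png

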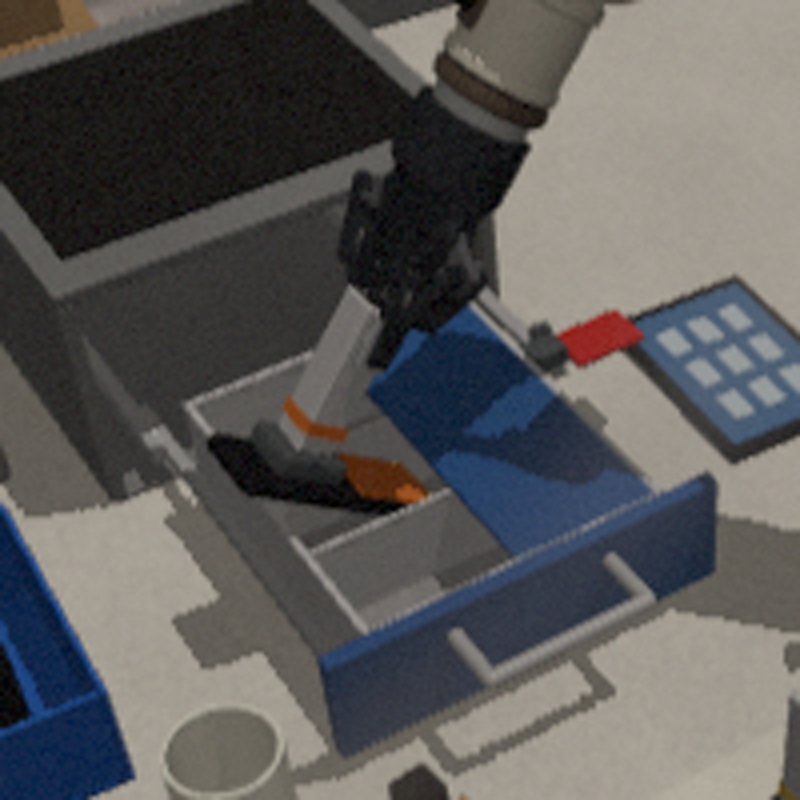

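servo_tool:
  steps:
    - [-4.5,-0.2,-4,-0.0025,0.05,0]
    - [-4.3,-0.2,-4,-0.0025,0.05,0]
    - [-4,-0.2,-4,-0.0025,0.05,0]
    - [-2.5,-0.1,-2.5,-0.0025,0.05,0]
    - [-2.5,-0.1,-2.5,-0.0025,0.05,0]
    - [1.5,0,-2,-0.0025,0.05,0]
    - [1.8,0.1,-2,-0.0025,0.05,0]
    - [0,0,0,0,0,0]

```text
t: 21.38
tcp_pos: [0.5763, -0.2026, 0.2017]
tool_rot: [[-0.05, 0.953, 0.298], [0.999, 0.048, 0.014], [-0.001, 0.298, -0.955]]
ft_force: [0.6, 0.8, -3.4]
opening: 0.337
```

Run:
```python
from h import *
fs(1); grab("10"); print(crop("scene","10",120,60,320,260,4)); print(r.state()['joints'].round(2))
```

```text
t 21.38 foot rel bay mm [-1.7 -0.8 56.2] theta 0.303 roll 0.001 yaw 0.001 F [ 0.6  0.8 -3.4] M [ 0.05  0.32 -0.02] open 0.337 tcp [ 0.5763 -0.2026  0.2017]
pics/scene10_c120_60.png
[-0.62  0.11  1.78  0.22  1.02 -2.34]
```

View pics/scene10_c120_60.png

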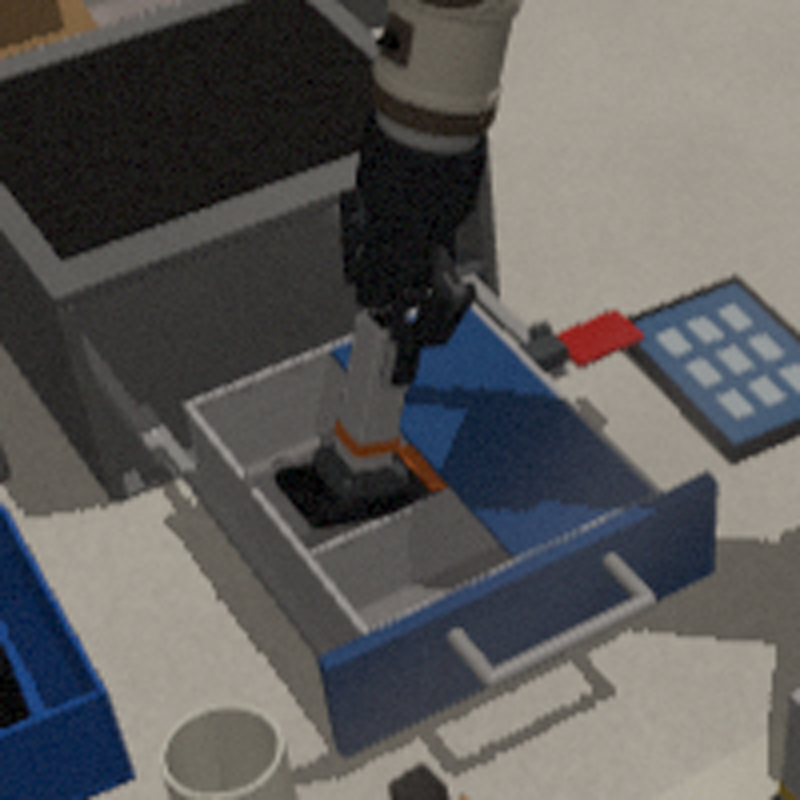

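servo_tool:
  steps:
    - [5,0.4,-2.5,-0.0025,0.05,0]
    - [5,0.4,-2.5,-0.0025,0.05,0]
    - [5.5,0.4,-9,-0.0025,0.05,0]
    - [5.5,0.4,-9,-0.0025,0.05,0]
    - [6,0.3,-6,-0.0025,0.05,0]
    - [6,0.3,-6,-0.0025,0.05,0]
    - [0,0,0,0,0,0]
    - [0,0,0,0,0,0]

```text
t: 22.48
tcp_pos: [0.6079, -0.2004, 0.166]
tool_rot: [[-0.049, 0.999, 0.001], [0.999, 0.049, -0.0], [-0.0, 0.001, -1.0]]
ft_force: [-0.4, -1.0, -4.5]
opening: 0.338
```

Run:
```python
from h import *
fs(1); grab("11"); print(crop("scene","11",120,60,320,260,4)); print(r.state()['joints'].round(2))
```

```text
t 22.48 foot rel bay mm [-5.9 -0.1 15. ] theta 0.001 roll 0.0 yaw 0.0 F [-0.4 -1.  -4.5] M [ 0.02 -0.14  0.01] open 0.338 tcp [ 0.6079 -0.2004  0.166 ]
pics/scene11_c120_60.png
[-0.51  0.4   1.49  0.    1.26 -2.13]
```

View pics/scene11_c120_60.png

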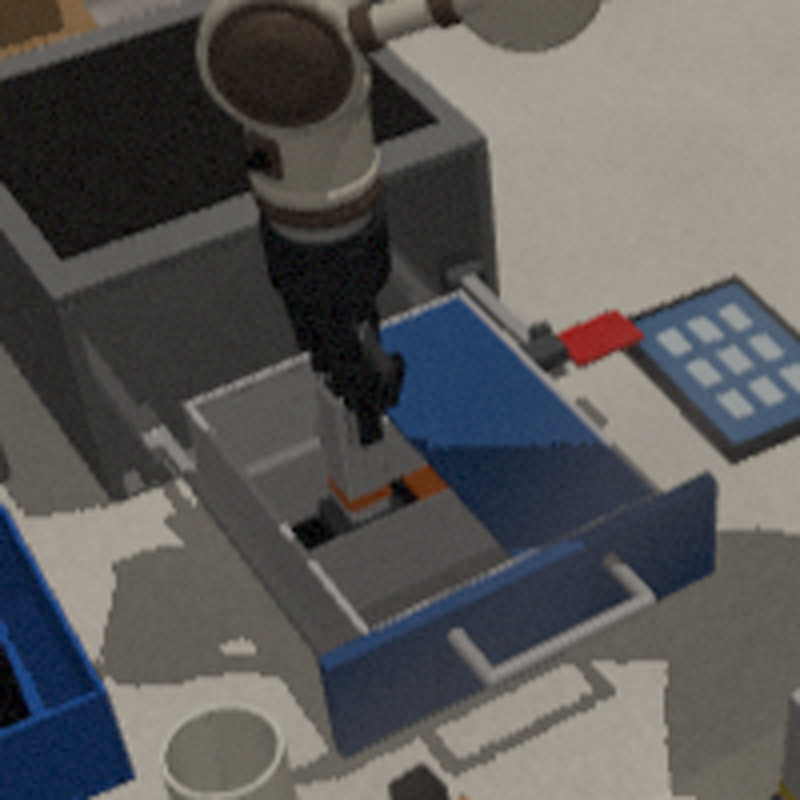

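servo_tool:
  steps:
    - [2,0,-4,0,0,0]
    - [2,0,-4,0,0,0]
    - [0,0,-3,0,0,0]
    - [0,0,-2,0,0,0]
    - [0,0,0,0,0,0]
    - [0,0,0,0,0,0]

```text
t: 23.32
tcp_pos: [0.6121, -0.2004, 0.1529]
tool_rot: [[-0.049, 0.999, 0.0], [0.999, 0.049, -0.001], [-0.001, 0.0, -1.0]]
ft_force: [0.7, 0.9, -4.6]
opening: 0.34
```

servo_tool:
  steps:
    - [0,0,-1,0,0,0]
    - [0,0,-1.5,0,0,0]
    - [0,0,0,0,0,0]
    - [0,0,0,0,0,0]

```text
t: 23.82
tcp_pos: [0.6123, -0.2004, 0.1512]
tool_rot: [[-0.049, 0.999, 0.001], [0.999, 0.049, -0.001], [-0.001, 0.001, -1.0]]
ft_force: [-3.8, 1.5, 3.4]
opening: 0.344
```

Run:
```python
from h import *
fs(1)
```

```text
t 23.82 foot rel bay mm [-1.6 -0.4  0.2] theta 0.001 roll 0.001 yaw 0.0 F [-3.8  1.5  3.4] M [ 0.2   0.37 -0.02] open 0.344 tcp [ 0.6123 -0.2004  0.1512]
```

servo_tool:
  steps:
    - [0,0,0,0,0,0]
    - [0,0,0,0,0,0]
    - [0,0,0,0,0,0]
    - [0,0,0,0,0,0]
    - [0,0,8,0,0,0]
    - [0,0,20,0,0,0]
    - [0,0,35,0,0,0]
    - [0,0,45,0,0,0]
    - [0,10,35,0,0,0]
    - [-20,45,0,0,0,0]
  hand: 0

```text
t: 25.08
tcp_pos: [0.5942, -0.1473, 0.2996]
tool_rot: [[-0.047, 0.999, 0.01], [0.999, 0.047, -0.005], [-0.006, 0.009, -1.0]]
ft_force: [-0.6, 0.4, -0.7]
opening: 1.002
```

servo_tool:
  steps:
    - [-25,55,0,0,0,0]
    - [-25,55,0,0,0,0]
    - [-25,55,0,0,0,0]
    - [-25,55,0,0,0,0]
    - [-25,55,0,0,0,0]
    - [-25,55,0,0,0,0]
    - [-25,55,0,0,0,0]
    - [-25,55,0,0,0,0]
    - [-25,55,0,0,0,0]
    - [-25,55,0,0,0,0]

```text
t: 26.32
tcp_pos: [0.3413, 0.4066, 0.2955]
tool_rot: [[-0.049, 0.999, 0.003], [0.999, 0.049, 0.001], [0.001, 0.003, -1.0]]
ft_force: [0.2, 0.6, -0.3]
opening: 1.0
```

servo_tool:
  steps:
    - [-30,50,0,0,0,0]
    - [-30,50,0,0,0,0]
    - [0,0,0,0,0,0]

```text
t: 26.7
tcp_pos: [0.2797, 0.5074, 0.2949]
tool_rot: [[-0.055, 0.999, 0.001], [0.999, 0.055, 0.002], [0.002, 0.001, -1.0]]
ft_force: [1.1, 0.1, 0.4]
opening: 0.997
```

```bash
cat > meas.py <<'E'
from h import *
def feet(o,cs):
    for n in o:
        im,d,w=o[n]; z=w[...,2]
        for nm,c0 in cs.items():
            near=(abs(w[...,0]-c0[0])<.13)&(abs(w[...,1]-c0[1])<.07)
            m=cv2.morphologyEx((near&((z>.007)&(z<.021))).astype(np.uint8),cv2.MORPH_OPEN,np.ones((3,3)))
            ct=max(cv2.findContours(m,0,2)[0],key=cv2.contourArea)
            print(n,nm,"sole",cv2.minAreaRect(np.array([ray(n,x[0],.014)[:2] for x in ct]).astype(np.float32)*1000))
            uv=np.argwhere(near&(z>.125)&(z<.155))[:,::-1]; print("  post top",len(uv),ray(n,uv.mean(0),.14).round(4))
E
python3 - <<'E'
from meas import *
o=grab("12"); s=r.state(); print(s['t'],s['tcp_pos']); feet(o,{"ye":(.43,.15)})
E
```

```text
26.8 [0.28197941 0.50497705 0.29462224]
scene ye sole ((443.25042724609375, 155.80979919433594), (170.33155822753906, 62.851680755615234), 2.562317132949829)
  post top 184 [0.479  0.1587 0.14  ]
top ye sole ((400.98529052734375, 149.3792266845703), (97.29740905761719, 61.571083068847656), 2.95116925239563)
  post top 140 [0.472  0.1522 0.14  ]
```

View pics/scene12.png

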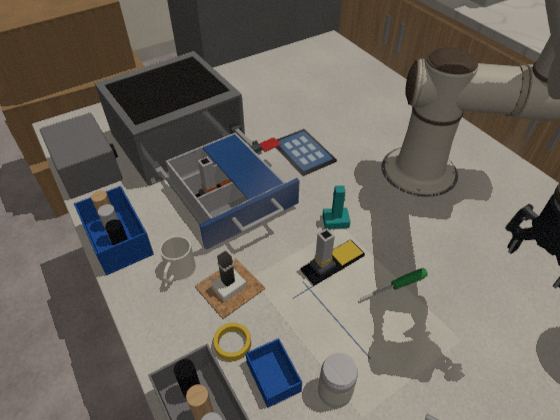

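View pics/top12.png

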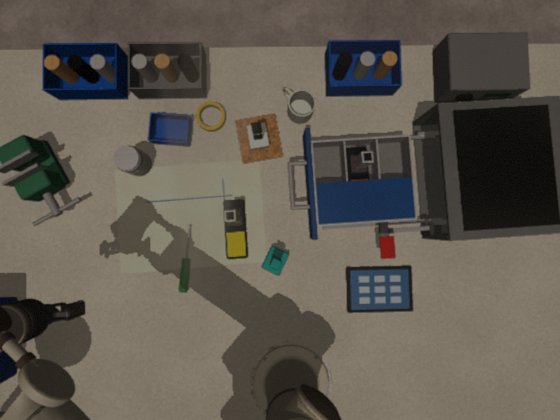

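servo_tool:
  steps:
    - [20,-38,0,0,0,0]
    - [24,-45,-5,0,0,0]
    - [24,-45,-15,0,0,0]
    - [24,-45,-15,0,0,0]
    - [24,-45,-15,0,0,0]
    - [24,-45,-15,0,0,0]
    - [24,-45,-15,0,0,0]
    - [24,-45,-15,0,0,0]
    - [2,0,0,0,0,0]
    - [0,0,0,0,0,0]

```text
t: 28.05
tcp_pos: [0.4723, 0.1511, 0.1991]
tool_rot: [[-0.047, 0.999, 0.001], [0.999, 0.047, -0.0], [-0.0, 0.001, -1.0]]
ft_force: [0.8, 0.3, -0.5]
opening: 0.997
```

Run:
```python
from h import *
grab("13"); s=r.state(); print(s['t'],s['tcp_pos'],s['tool_rot'])
print(crop("scene","13",260,150,410,310,4))
```

```text
28.15 [0.47194994 0.15220122 0.1991176 ] [[-4.99233515e-02  9.98752416e-01  1.12704652e-03]
 [ 9.98753024e-01  4.99235854e-02 -1.80295359e-04]
 [-2.36336628e-04  1.11664017e-03 -9.99999349e-01]]
pics/scene13_c260_150.png
```

View pics/scene13_c260_150.png

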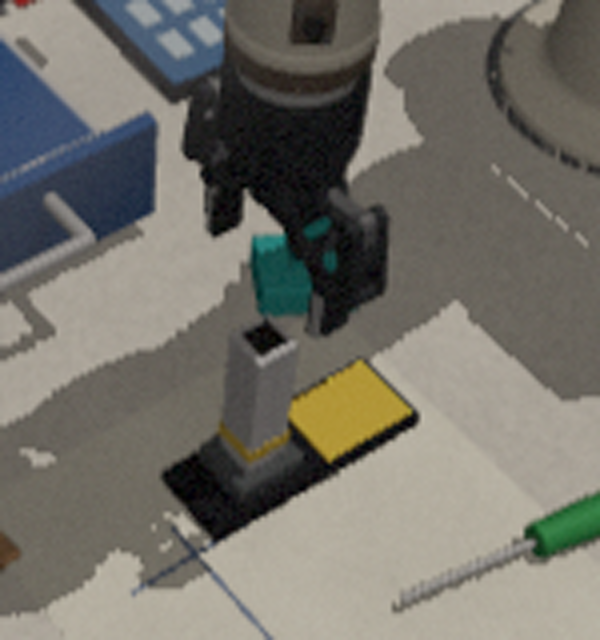

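servo_tool:
  steps:
    - [0,0,-15,0,0,0]
    - [0,0,-20,0,0,0]
    - [0,0,-20,0,0,0]
    - [0,0,-15,0,0,0]
    - [0,0,-8,0,0,0]
    - [0,0,0,0,0,0]
    - [0,0,0,0,0,0]

```text
t: 29.02
tcp_pos: [0.4726, 0.1518, 0.121]
tool_rot: [[-0.049, 0.999, 0.001], [0.999, 0.049, -0.0], [-0.0, 0.001, -1.0]]
ft_force: [-0.1, -1.0, 0.3]
opening: 1.002
```

servo_tool:
  steps:
    - [0,0,0,0,0,0]
    - [0,0,0,0,0,0]
    - [0,0,0,0,0,0]
    - [0,0,0,0,0,0]
    - [0,0,0,0,0,0]
    - [0,0,0,0,0,0]
    - [0,0,0,0,0,0]
  hand: 1
  newtons: 90

```text
t: 29.9
tcp_pos: [0.4724, 0.1518, 0.1207]
tool_rot: [[-0.049, 0.999, 0.001], [0.999, 0.049, -0.0], [-0.0, 0.001, -1.0]]
ft_force: [1.3, 2.1, 4.2]
opening: 0.341
```

servo_tool:
  steps:
    - [0,0,5,0,0,0]
    - [0,0,15,0,0,0]
    - [0,0,25,0,0,0]
    - [0,0,30,0,0,0]
    - [0,0,40,0,0,0]
    - [0,0,40,0,0,0]
    - [0,0,35,0,0,0]
    - [0,0,20,0,0,0]
    - [0,0,0,0,0,0]

```text
t: 31.02
tcp_pos: [0.4726, 0.1516, 0.3324]
tool_rot: [[-0.049, 0.999, 0.004], [0.999, 0.049, -0.0], [-0.001, 0.004, -1.0]]
ft_force: [0.7, 0.3, -3.9]
opening: 0.341
```

Run:
```python
from h import *
fs(2);grab("14")
print(crop("scene","14",240,100,410,310,3))
```

```text
t 31.02 foot rel bay mm [-123.4  269.9  181.4] theta 0.004 roll 0.001 yaw 0.0 F [ 0.7  0.3 -3.9] M [-0.03 -0.09  0.01] open 0.341 tcp [0.4726 0.1516 0.3324]
pics/scene14_c240_100.png
```

View pics/scene14_c240_100.png

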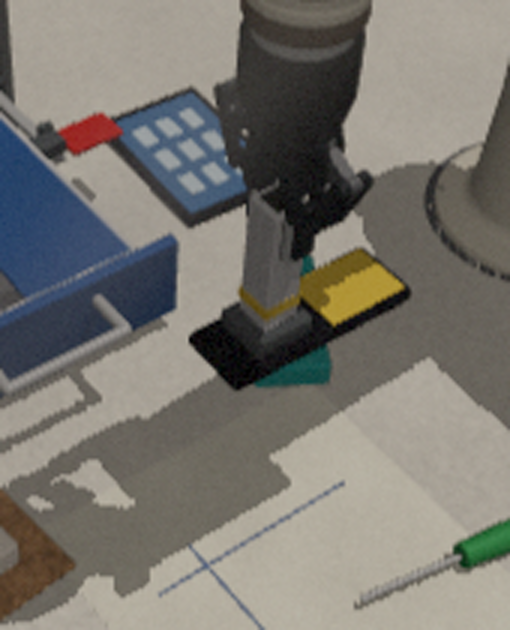

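servo_tool:
  steps:
    - [17,-34,0,0,0,0]
    - [24,-46,0,0,0,0]
    - [24,-46,0,0,0,0]
    - [24,-46,0,0,0,0]
    - [24,-46,0,0,0,0]
    - [24,-46,0,0,0,0]
    - [0,0,0,0,0,0]
    - [0,0,0,0,0,0]

```text
t: 32.12
tcp_pos: [0.6083, -0.1118, 0.3285]
tool_rot: [[-0.049, 0.999, -0.003], [0.999, 0.049, 0.001], [0.002, -0.003, -1.0]]
ft_force: [-0.0, -0.1, -4.3]
opening: 0.338
```

servo_tool:
  steps:
    - [0,0,0,0.0064,-0.13,0]
    - [0,0,0,0.0064,-0.13,0]
    - [0,0,0,0.0064,-0.13,0]
    - [0,0,0,0.0064,-0.13,0]
    - [0,0,0,0.0064,-0.13,0]
    - [0,0,0,0,0,0]
    - [0,0,0,0,0,0]

```text
t: 33.0
tcp_pos: [0.6091, -0.1116, 0.3307]
tool_rot: [[-0.05, 0.796, 0.604], [0.999, 0.041, 0.03], [-0.001, 0.604, -0.797]]
ft_force: [-0.1, 0.3, -3.0]
opening: 0.341
```

Run:
```python
from h import *
fs(2);grab("15"); print(r.state()['joints'].round(2))
print(crop("scene","15",120,60,320,260,4))
```

```text
t 33.0 foot rel bay mm [ 72.7   0.4 204.4] theta 0.649 roll -0.0 yaw 0.002 F [-0.1  0.3 -3. ] M [-0.1   0.78 -0.  ] open 0.341 tcp [ 0.6091 -0.1116  0.3307]
[-0.53 -0.18  1.89  0.44  0.91 -2.33]
pics/scene15_c120_60.png
```

View pics/scene15_c120_60.png

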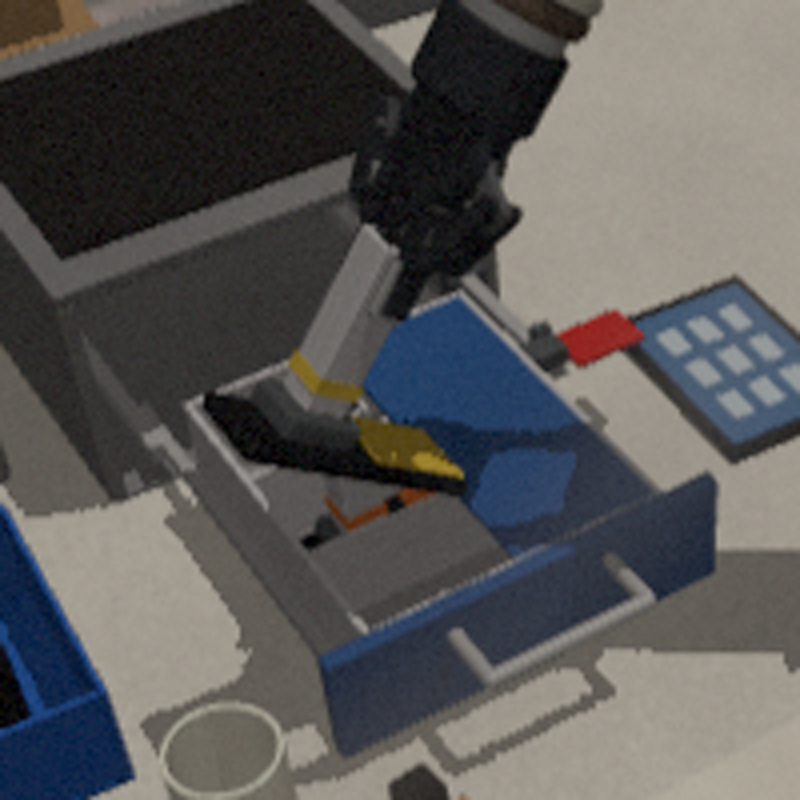

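servo_tool:
  steps:
    - [0,0,-12,0,0,0]
    - [0,0,-16,0,0,0]
    - [0,0,-16,0,0,0]
    - [0,0,-16,0,0,0]
    - [0,0,-16,0,0,0]
    - [0,0,-12,0,0,0]
    - [-8,-0.4,-7,0,0,0]
    - [-8,-0.4,-7,0,0,0]
    - [-8,-0.4,-6,0,0,0]
    - [0,0,0,0,0,0]

```text
t: 34.35
tcp_pos: [0.5843, -0.1135, 0.2218]
tool_rot: [[-0.048, 0.795, 0.605], [0.999, 0.039, 0.029], [-0.0, 0.605, -0.796]]
ft_force: [-0.8, -0.7, -3.7]
opening: 0.339
```

Run:
```python
from h import *
fs(2);grab("16"); print(r.state()['joints'].round(2))
print(crop("scene","16",120,60,320,260,4))
```

```text
t 34.35 foot rel bay mm [48.  -0.3 95.5] theta 0.65 roll 0.0 yaw -0.0 F [-0.8 -0.7 -3.7] M [-0.01  0.85  0.01] open 0.339 tcp [ 0.5843 -0.1135  0.2218]
[-0.57 -0.14  2.08  0.56  0.72 -2.52]
pics/scene16_c120_60.png
```

View pics/scene16_c120_60.png

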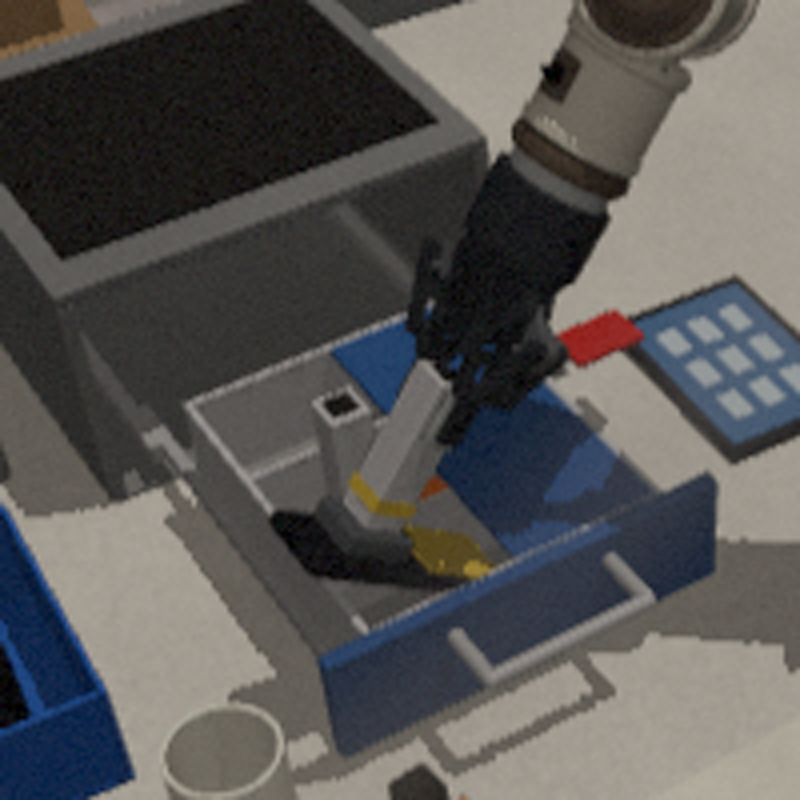

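servo_tool:
  steps:
    - [-4.5,-0.2,-4,-0.0025,0.05,0]
    - [-4.3,-0.2,-4,-0.0025,0.05,0]
    - [-4,-0.2,-4,-0.0025,0.05,0]
    - [-2.5,-0.1,-2.5,-0.0025,0.05,0]
    - [-2.5,-0.1,-2.5,-0.0025,0.05,0]
    - [1.5,0,-2,-0.0025,0.05,0]
    - [1.8,0.1,-2,-0.0025,0.05,0]
    - [0,0,0,0,0,0]

```text
t: 35.45
tcp_pos: [0.5719, -0.1143, 0.2022]
tool_rot: [[-0.05, 0.953, 0.298], [0.999, 0.048, 0.014], [-0.001, 0.298, -0.955]]
ft_force: [-0.1, -0.1, -3.6]
opening: 0.342
```

Run:
```python
from h import *
fs(2)
```

```text
t 35.45 foot rel bay mm [-1.6 -0.6 56.7] theta 0.303 roll 0.001 yaw 0.001 F [-0.1 -0.1 -3.6] M [-0.03  0.3  -0.06] open 0.342 tcp [ 0.5719 -0.1143  0.2022]
```

servo_tool:
  steps:
    - [5,0.4,-2.5,-0.0025,0.05,0]
    - [5,0.4,-2.5,-0.0025,0.05,0]
    - [5.5,0.4,-9,-0.0025,0.05,0]
    - [5.5,0.4,-9,-0.0025,0.05,0]
    - [6,0.3,-6,-0.0025,0.05,0]
    - [6,0.3,-6,-0.0025,0.05,0]
    - [0,0,0,0,0,0]
    - [0,0,0,0,0,0]

```text
t: 36.45
tcp_pos: [0.6036, -0.112, 0.1666]
tool_rot: [[-0.049, 0.999, 0.002], [0.999, 0.049, -0.001], [-0.001, 0.002, -1.0]]
ft_force: [0.4, 0.9, -4.3]
opening: 0.337
```

Run:
```python
from h import *
fs(2);grab("17")
print(crop("scene","17",120,60,320,260,4))
```

```text
t 36.45 foot rel bay mm [-5.7  0.2 15.6] theta 0.002 roll 0.001 yaw 0.0 F [ 0.4  0.9 -4.3] M [ 0.01 -0.12  0.  ] open 0.337 tcp [ 0.6036 -0.112   0.1666]
pics/scene17_c120_60.png
```

View pics/scene17_c120_60.png

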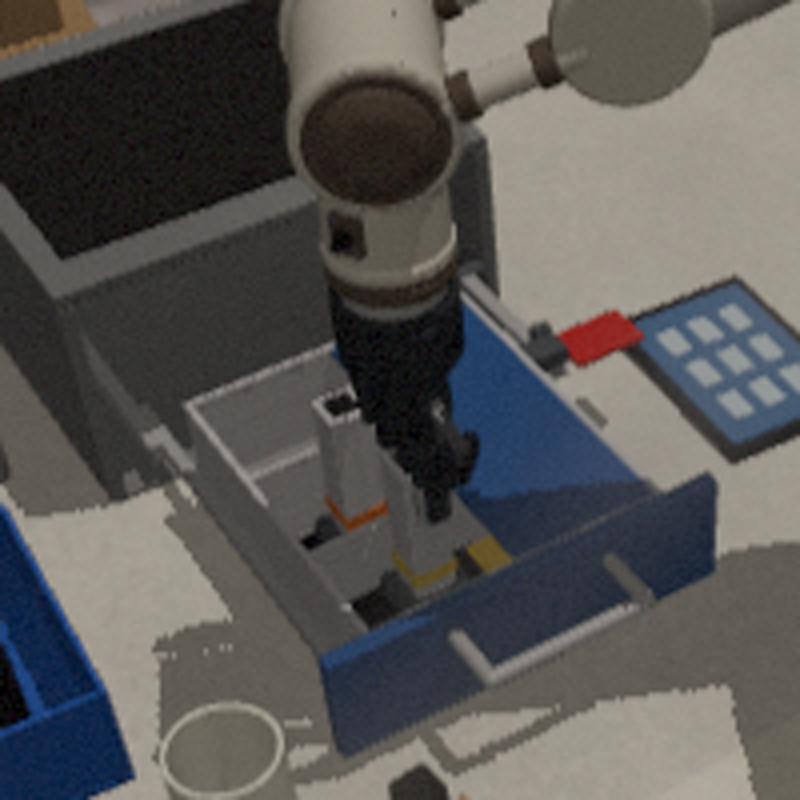

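servo_tool:
  steps:
    - [2,0,-4,0,0,0]
    - [2,0,-4,0,0,0]
    - [0,0,-4,0,0,0]
    - [0,0,-2,0,0,0]
    - [0,0,-1,0,0,0]
    - [0,0,-1.3,0,0,0]
    - [0,0,0,0,0,0]
    - [0,0,0,0,0,0]

```text
t: 37.55
tcp_pos: [0.6077, -0.1121, 0.1506]
tool_rot: [[-0.05, 0.999, 0.0], [0.999, 0.05, -0.001], [-0.001, 0.0, -1.0]]
ft_force: [-2.1, -0.2, 0.7]
opening: 0.34
```

Run:
```python
from h import *
fs(2)
```

```text
t 37.55 foot rel bay mm [-1.8 -0.2 -0.4] theta 0.0 roll 0.001 yaw 0.001 F [-2.1 -0.2  0.7] M [0.19 0.26 0.04] open 0.34 tcp [ 0.6077 -0.1121  0.1506]
```

servo_tool:
  steps:
    - [0,0,0,0,0,0]
    - [0,0,0,0,0,0]
    - [0,0,0,0,0,0]
    - [0,0,0,0,0,0]
    - [0,0,8,0,0,0]
    - [0,0,20,0,0,0]
    - [0,0,35,0,0,0]
    - [0,0,45,0,0,0]
    - [-20,10,35,0,0,0]
    - [-40,20,0,0,0,0]
  hand: 0.3

```text
t: 38.8
tcp_pos: [0.5494, -0.083, 0.299]
tool_rot: [[-0.049, 0.999, 0.01], [0.999, 0.049, -0.005], [-0.005, 0.009, -1.0]]
ft_force: [0.2, -0.4, 1.0]
opening: 0.695
```

servo_tool:
  steps:
    - [-40,45,0,0,0,0]
    - [-40,45,0,0,0,0]
    - [-40,45,0,0,0,0]
    - [-40,45,0,0,0,0]
    - [-40,45,0,0,0,0]
    - [-40,45,0,0,0,0]
    - [0,50,0,0,0,0]
    - [0,0,0,0,0,0]

```text
t: 39.8
tcp_pos: [0.3066, 0.2404, 0.2947]
tool_rot: [[-0.056, 0.998, 0.002], [0.998, 0.056, 0.001], [0.0, 0.002, -1.0]]
ft_force: [-0.8, -0.0, 0.1]
opening: 0.701
```

Run:
```python
from h import *
o=grab("18"); s=r.state(); print(s['t'],s['tcp_pos'])
print(crop("top","18",230,100,430,270,4)); print(crop("scene","18",120,100,320,260,4))
for n in o:
    im,d,w=o[n]; hsv=cv2.cvtColor(im,cv2.COLOR_BGR2HSV); z=w[...,2]
    for y0 in (-.2,-.112):
        uv=np.argwhere((z>.155)&(z<.185)&(abs(w[...,0]-.613)<.035)&(abs(w[...,1]-y0)<.035))[:,::-1]
        print(n,len(uv),ray(n,uv.mean(0),.17).round(4),np.median(z[uv[:,1],uv[:,0]]))
    m=(cv2.inRange(hsv,(0,150,60),(5,255,255))>0)&(abs(z-.084)<.02)&(abs(w[...,0]-.38)<.06)&(abs(w[...,1]+.266)<.05)
    ct=max(cv2.findContours(m.astype(np.uint8),0,2)[0],key=cv2.contourArea)
    print(n,"lever",cv2.minAreaRect(np.array([ray(n,x[0],.084)[:2] for x in ct]).astype(np.float32)*1000),z[m].mean())
```

```text
39.9 [0.30758114 0.23807091 0.29411121]
pics/top18_c230_100.png
pics/scene18_c120_100.png
scene 141 [ 0.6192 -0.1894  0.17  ] 0.16838438843307468
scene 152 [ 0.6141 -0.1027  0.17  ] 0.1686239901661039
scene lever ((384.2463684082031, -259.26617431640625), (57.88496780395508, 39.61952590942383), 2.08959698677063) 0.08227046421874963
top 158 [ 0.6128 -0.1971  0.17  ] 0.17028990178282832
top 158 [ 0.6068 -0.1101  0.17  ] 0.17051067927792923
top lever ((381.0817565917969, -266.0322570800781), (56.690921783447266, 38.2757568359375), 3.378689765930176) 0.08402653324044197
```

View pics/top18_c230_100.png

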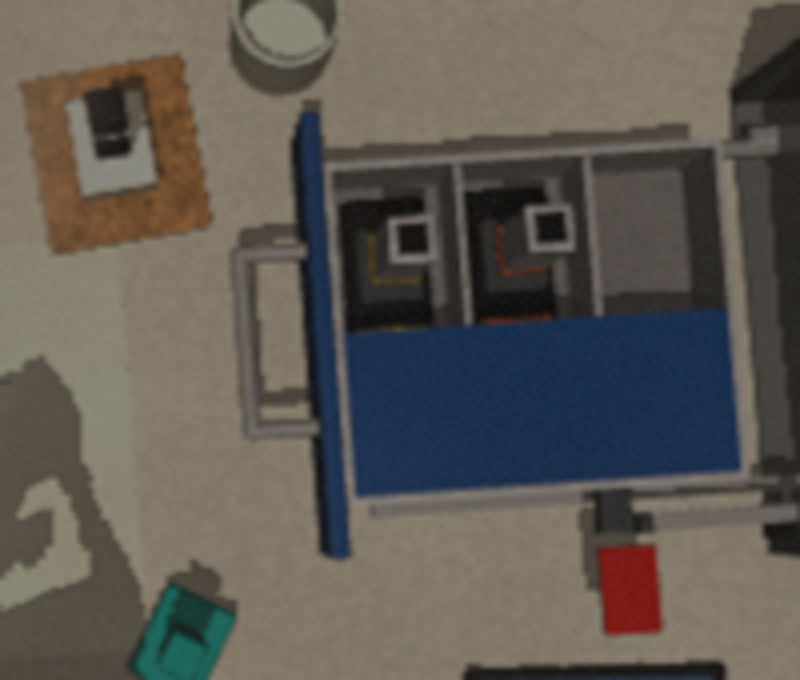

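View pics/scene18.png

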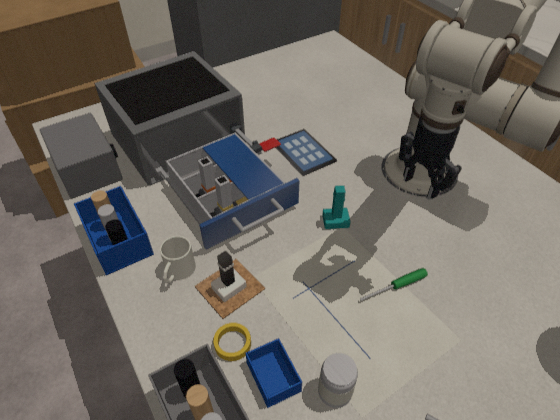

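servo_tool:
  steps:
    - [20,-40,0,0,0,0]
    - [20,-50,0,0,0,0]
    - [20,-50,0,0,0,0]
    - [20,-50,0,0,0,0]
    - [10,-55,0,0,0,0]
    - [0,-55,0,0,0,0]
    - [0,-55,0,0,0,0]
    - [0,-55,0,0,0,0]
    - [-8,-50,0,0,0,0]
    - [-8,-44,-10,0,0,0]
  hand: 1
  newtons: 40

```text
t: 41.15
tcp_pos: [0.3802, -0.2697, 0.2845]
tool_rot: [[-0.046, 0.999, 0.002], [0.999, 0.046, -0.003], [-0.003, 0.001, -1.0]]
ft_force: [-0.2, 0.8, -0.1]
opening: 0.003
```

servo_tool:
  steps:
    - [0,0,-20,0,0,0]
    - [0,0,-30,0,0,0]
    - [0,0,-30,0,0,0]
    - [0,0,-30,0,0,0]
    - [0,0,-20,0,0,0]
    - [0,0,0,0,0,0]
    - [0,0,0,0,0,0]

```text
t: 42.02
tcp_pos: [0.3815, -0.2673, 0.1544]
tool_rot: [[-0.048, 0.999, 0.001], [0.999, 0.048, -0.003], [-0.003, 0.001, -1.0]]
ft_force: [-0.6, 0.1, 0.7]
opening: -0.002
```

Run:
```python
from h import *
s=r.state(); print(s['t'],s['tcp_pos'],s['opening'],s['ft_force'],s['joints'].round(2))
grab("19"); print(crop("scene","19",200,60,360,220,4))
```

```text
42.025 [ 0.38146834 -0.26732498  0.15435779] -0.0019902266150606225 [-0.59768126  0.05815866  0.69676866] [-0.87 -0.03  2.   -0.    1.17 -2.49]
pics/scene19_c200_60.png
```

View pics/scene19_c200_60.png

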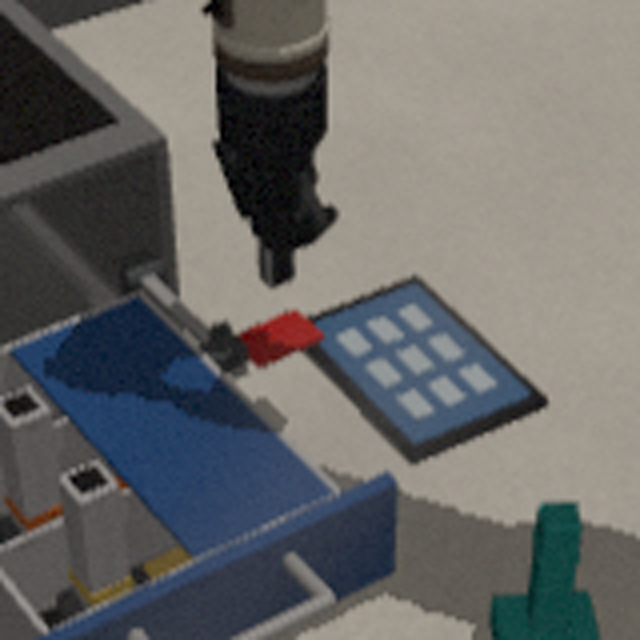

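servo_tool:
  steps:
    - [0,1,-15,0,0,0]
    - [0,0,-15,0,0,0]
    - [0,0,-12,0,0,0]
    - [0,0,-6,0,0,0]
    - [0,0,-6,0,0,0]
    - [0,0,-6,0,0,0]
    - [0,0,-6,0,0,0]
    - [0,0,-6,0,0,0]
    - [0,0,-6,0,0,0]
    - [0,0,-5,0,0,0]

```text
t: 43.38
tcp_pos: [0.3819, -0.2654, 0.0699]
tool_rot: [[-0.049, 0.999, 0.001], [0.999, 0.049, -0.002], [-0.002, 0.001, -1.0]]
ft_force: [-0.0, -0.4, 1.5]
opening: -0.003
```

servo_tool:
  steps:
    - [0,0,-2,0,0,0]
    - [0,0,-2,0,0,0]
    - [0,0,0,0,0,0]

```text
t: 43.75
tcp_pos: [0.3814, -0.2648, 0.0658]
tool_rot: [[-0.049, 0.999, -0.0], [0.999, 0.049, -0.0], [-0.0, -0.0, -1.0]]
ft_force: [0.3, 0.6, 1.0]
opening: 0.003
```

Run:
```python
from h import *
o=grab("20"); print(crop("scene","20",200,60,360,220,4))
for n in o:
    im,d,w=o[n]; hsv=cv2.cvtColor(im,cv2.COLOR_BGR2HSV); z=w[...,2]
    m=(cv2.inRange(hsv,(0,150,50),(6,255,255))>0)&(abs(w[...,0]-.38)<.06)&(abs(w[...,1]+.266)<.06)
    print(n,m.sum(),np.nanmedian(w[m],0) if m.sum() else None)
```

```text
pics/scene20_c200_60.png
scene 100 [ 0.39382483 -0.26487021  0.04130785]
top 57 [ 0.40131176 -0.26067423  0.04251456]
```

View pics/scene20_c200_60.png

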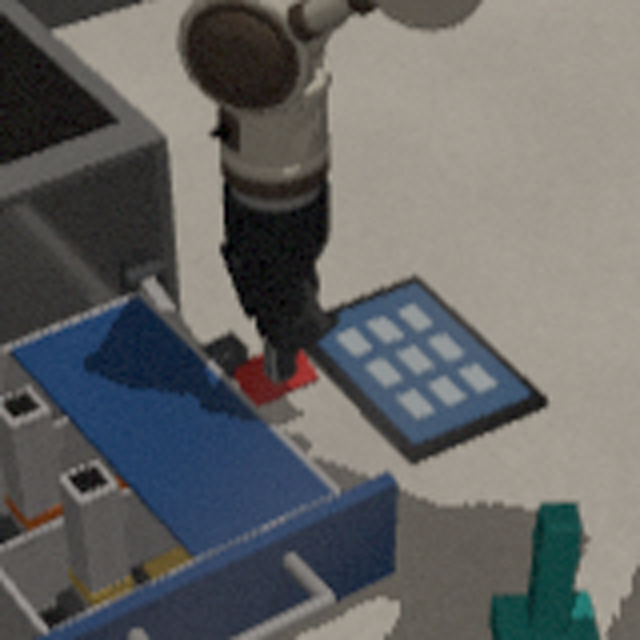

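Near bottom; press on to the stop.

servo_tool:
  steps:
    - [0,0,-1.5,0,0,0]
    - [0,0,-1.5,0,0,0]
    - [0,0,0,0,0,0]

```text
t: 44.22
tcp_pos: [0.3816, -0.2652, 0.0639]
tool_rot: [[-0.05, 0.999, -0.0], [0.999, 0.05, -0.001], [-0.001, -0.001, -1.0]]
ft_force: [-3.4, 3.0, 10.9]
opening: -0.002
```

servo_tool:
  steps:
    - [0,0,-1,0,0,0]
    - [0,0,-1,0,0,0]
    - [0,0,0,0,0,0]

```text
t: 44.6
tcp_pos: [0.3818, -0.2655, 0.0634]
tool_rot: [[-0.05, 0.999, -0.001], [0.999, 0.05, -0.001], [-0.001, -0.001, -1.0]]
ft_force: [-7.9, 6.6, 25.1]
opening: -0.001
```

servo_tool:
  steps:
    - [0,0,3,0,0,0]
    - [0,0,20,0,0,0]
    - [0,0,40,0,0,0]
    - [0,0,50,0,0,0]
    - [0,0,50,0,0,0]
    - [0,30,20,0,0,0]
    - [0,50,0,0,0,0]
    - [0,50,0,0,0,0]
    - [0,50,0,0,0,0]
    - [0,50,0,0,0,0]

```text
t: 45.85
tcp_pos: [0.381, -0.0334, 0.2436]
tool_rot: [[-0.049, 0.999, -0.0], [0.999, 0.049, -0.001], [-0.0, -0.0, -1.0]]
ft_force: [0.8, -0.6, 1.0]
opening: 0.002
```

servo_tool:
  steps:
    - [0,50,0,0,0,0]
    - [0,50,0,0,0,0]
    - [0,50,0,0,0,0]
    - [-20,50,0,0,0,0]
    - [-20,50,0,0,0,0]
    - [0,0,0,0,0,0]
    - [0,0,0,0,0,0]

```text
t: 46.72
tcp_pos: [0.3414, 0.2147, 0.2436]
tool_rot: [[-0.05, 0.999, -0.001], [0.999, 0.05, -0.002], [-0.002, -0.001, -1.0]]
ft_force: [-0.0, -0.3, -0.0]
opening: 0.0
```

Run:
```python
from h import *
o=grab("21"); s=r.state(); print(s['t'],s['tcp_pos'],s['ft_force'])
print(crop("top","21",270,140,430,270,5))
im,d,w=o["top"]; hsv=cv2.cvtColor(im,cv2.COLOR_BGR2HSV); z=w[...,2]
m=(cv2.inRange(hsv,(0,150,50),(6,255,255))>0)&(abs(w[...,0]-.38)<.06)&(abs(w[...,1]+.266)<.06)
print("lever",np.nanmedian(w[m],0),np.nanpercentile(z[m],[5,95]))
m=(z>.07)&(z<.11)&(w[...,1]>-.035)&(w[...,1]<.03)&(w[...,0]>.45)&(w[...,0]<.66)
m=cv2.morphologyEx(m.astype(np.uint8),cv2.MORPH_OPEN,np.ones((2,2)))>0
uv=np.argwhere(m)[:,::-1]; g=np.array([ray("top",x,.088)[:2]*1000 for x in uv]).astype(np.float32); print("handle",cv2.minAreaRect(g),np.median(z[m]),len(g),g.min(0),g.max(0))
```

```text
46.825 [0.34195845 0.21403392 0.24380214] [0.89238421 0.39345924 0.53855114]
pics/top21_c270_140.png
lever [ 0.38173629 -0.27243237  0.04375741] [0.03714705 0.05035828]
handle ((550.5617065429688, -20.062240600585938), (130.70237731933594, 35.674163818359375), 0.08018560707569122) 0.09004631102406047 283 [485.2315   -37.979485] [615.91876    -2.1561444]
```

View pics/top21_c270_140.png

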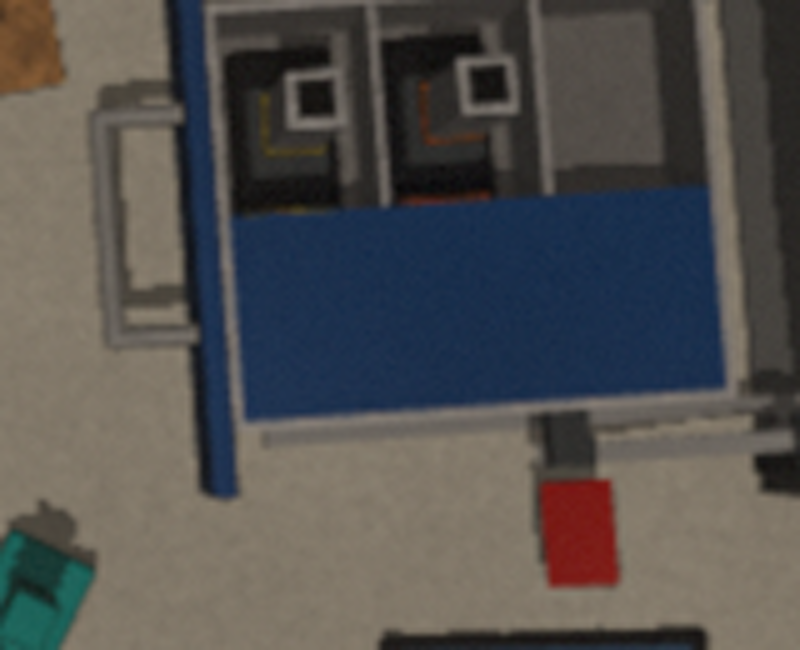

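Run:
```python
from h import *
print(ray("top",(291.1,184.6),.088))
```

```text
[ 0.55451356 -0.00969436  0.088     ]
```

servo_tool:
  steps:
    - [30,-25,0,0,0,0]
    - [36,-31,0,0,0,0]
    - [36,-31,0,0,0,0]
    - [36,-31,0,0,0,0]
    - [36,-31,0,0,0,0]
    - [36,-30,-20,0,0,0]
    - [0,0,-40,0,0,0]
    - [0,0,-40,0,0,0]
    - [0,0,-36,0,0,0]
    - [0,0,-20,0,0,0]

```text
t: 48.08
tcp_pos: [0.5502, 0.0342, 0.0855]
tool_rot: [[-0.046, 0.999, -0.004], [0.999, 0.046, -0.001], [-0.0, -0.004, -1.0]]
ft_force: [0.6, 0.1, -0.1]
opening: -0.002
```

servo_tool:
  steps:
    - [0,-6,0,0,0,0]
    - [0,-6,0,0,0,0]
    - [0,0,0,0,0,0]

```text
t: 48.45
tcp_pos: [0.5527, 0.0228, 0.0895]
tool_rot: [[-0.048, 0.999, 0.003], [0.999, 0.048, -0.001], [-0.002, 0.003, -1.0]]
ft_force: [0.6, -0.2, 0.1]
opening: 0.001
```

Run:
```python
from h import *
o=grab("22"); s=r.state(); print(s['t'],s['tcp_pos'],s['ft_force'])
print(crop("scene","22",180,130,340,270,4))
```

```text
48.55 [0.55227395 0.0235519  0.08908651] [ 1.23661636 -0.29770479 -0.21299012]
pics/scene22_c180_130.png
```

View pics/scene22_c180_130.png

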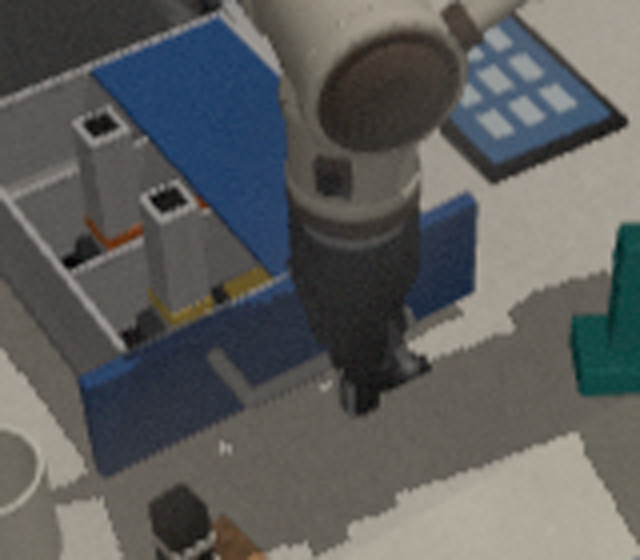

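servo_tool:
  steps:
    - [0.2,-4,0,0,0,0]
    - [0.2,-4,0,0,0,0]
    - [0.2,-4,0,0,0,0]
    - [0.2,-4,0,0,0,0]
    - [0.2,-4,0,0,0,0]
    - [0.3,-6,0,0,0,0]
    - [0.4,-8,0,0,0,0]
    - [0.5,-10,0,0,0,0]
    - [0.5,-10,0,0,0,0]
    - [0,0,0,0,0,0]

```text
t: 49.8
tcp_pos: [0.5544, -0.0315, 0.088]
tool_rot: [[-0.048, 0.999, 0.0], [0.999, 0.048, -0.002], [-0.002, 0.0, -1.0]]
ft_force: [-0.2, 0.8, 0.2]
opening: -0.001
```

Run:
```python
from h import *
o=grab("23"); s=r.state(); print(s['t'],s['tcp_pos'],s['ft_force'])
print(crop("scene","23",140,80,340,270,4))
```

```text
49.9 [ 0.55424407 -0.03064389  0.08797269] [ 0.07018365 -0.17266539  0.23656076]
pics/scene23_c140_80.png
```

View pics/scene23_c140_80.png

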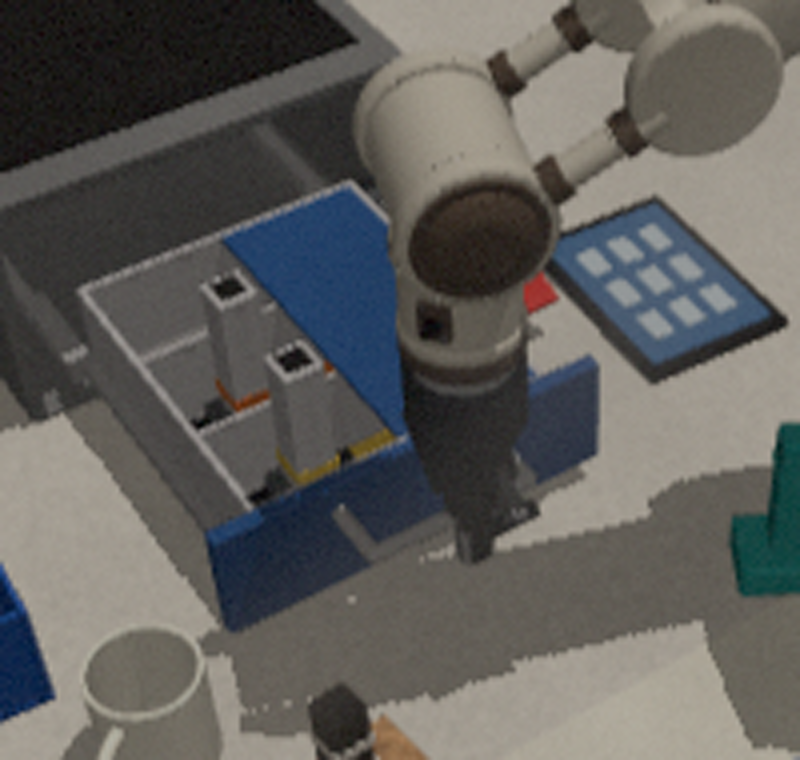

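servo_tool:
  steps:
    - [0.4,-8,0,0,0,0]
    - [0.6,-12,0,0,0,0]
    - [0.6,-12,0,0,0,0]
    - [0.6,-12,0,0,0,0]
    - [0.6,-12,0,0,0,0]
    - [0.6,-12,0,0,0,0]
    - [0.6,-12,0,0,0,0]
    - [0.6,-12,0,0,0,0]
    - [0.6,-12,0,0,0,0]
    - [0.6,-12,0,0,0,0]

```text
t: 51.15
tcp_pos: [0.5599, -0.1468, 0.0879]
tool_rot: [[-0.05, 0.999, -0.001], [0.999, 0.05, -0.001], [-0.001, -0.001, -1.0]]
ft_force: [-1.5, 3.3, 0.9]
opening: -0.004
```

servo_tool:
  steps:
    - [0.6,-12,0,0,0,0]
    - [0.6,-12,0,0,0,0]
    - [0.6,-12,0,0,0,0]
    - [0.6,-12,0,0,0,0]
    - [0.6,-12,0,0,0,0]
    - [0.6,-12,0,0,0,0]
    - [0.6,-12,0,0,0,0]
    - [0.6,-12,0,0,0,0]
    - [0.5,-10,0,0,0,0]
    - [0,0,0,0,0,0]

```text
t: 52.4
tcp_pos: [0.5661, -0.2537, 0.0887]
tool_rot: [[-0.049, 0.999, 0.002], [0.999, 0.049, -0.003], [-0.003, 0.002, -1.0]]
ft_force: [-0.1, -0.6, 0.8]
opening: -0.002
```

Run:
```python
from h import *
o=grab("24"); s=r.state(); print(s['t'],s['tcp_pos'],s['ft_force'],s['joints'].round(2))
```

```text
52.5 [ 0.56606404 -0.25273829  0.08866245] [-0.19098291  0.56652473  0.33471909] [-0.61  0.44  1.59 -0.    1.1  -2.23]
```

View pics/scene24.png

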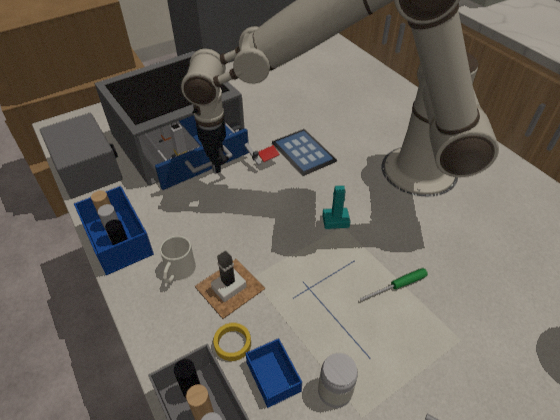

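servo_tool:
  steps:
    - [0.4,-8,0,0,0,0]
    - [0.4,-8,0,0,0,0]
    - [0.4,-8,0,0,0,0]
    - [0.4,-8,0,0,0,0]
    - [0.3,-6,0,0,0,0]
    - [0.2,-4,0,0,0,0]
    - [0.2,-4,0,0,0,0]
    - [0.1,-2,0,0,0,0]
    - [0,0,0,0,0,0]

```text
t: 53.62
tcp_pos: [0.5675, -0.3004, 0.0878]
tool_rot: [[-0.049, 0.999, -0.0], [0.999, 0.049, -0.002], [-0.002, -0.001, -1.0]]
ft_force: [0.1, 0.2, 0.7]
opening: 0.002
```

servo_tool:
  steps:
    - [0.1,-2,0,0,0,0]
    - [0.1,-2,0,0,0,0]
    - [0.1,-2,0,0,0,0]
    - [0,0,0,0,0,0]

```text
t: 54.12
tcp_pos: [0.5678, -0.3064, 0.0878]
tool_rot: [[-0.049, 0.999, -0.0], [0.999, 0.049, -0.001], [-0.001, -0.0, -1.0]]
ft_force: [-0.7, 0.3, 0.1]
opening: 0.002
```

servo_tool:
  steps:
    - [0.1,-2,0,0,0,0]
    - [0.1,-2,0,0,0,0]
    - [0,0,0,0,0,0]

```text
t: 54.5
tcp_pos: [0.568, -0.3093, 0.0878]
tool_rot: [[-0.049, 0.999, -0.001], [0.999, 0.049, 0.001], [0.001, -0.001, -1.0]]
ft_force: [-1.8, 4.5, 2.0]
opening: -0.002
```

servo_tool:
  steps:
    - [0.1,-1.5,0,0,0,0]
    - [0.1,-1.5,0,0,0,0]
    - [0,0,0,0,0,0]

```text
t: 54.88
tcp_pos: [0.568, -0.3096, 0.0877]
tool_rot: [[-0.05, 0.999, -0.003], [0.999, 0.05, 0.006], [0.006, -0.002, -1.0]]
ft_force: [-2.6, 14.3, 8.2]
opening: 0.0
```

servo_tool:
  steps:
    - [0,5,0,0,0,0]
    - [-1,20,0,0,0,0]
    - [-2,40,0,0,0,0]
    - [-2,40,10,0,0,0]
    - [0,30,40,0,0,0]
    - [0,30,50,0,0,0]
    - [0,30,50,0,0,0]
    - [-30,50,0,0,0,0]
    - [-30,50,0,0,0,0]
    - [-30,50,0,0,0,0]

```text
t: 56.12
tcp_pos: [0.4722, 0.0338, 0.2381]
tool_rot: [[-0.049, 0.999, 0.002], [0.999, 0.049, -0.001], [-0.001, 0.001, -1.0]]
ft_force: [0.5, 0.3, 0.7]
opening: -0.001
```

servo_tool:
  steps:
    - [-30,50,0,0,0,0]
    - [-30,50,0,0,0,0]
    - [-30,50,0,0,0,0]
    - [-20,50,0,0,0,0]
    - [-20,50,0,0,0,0]
    - [0,0,0,0,0,0]
    - [0,0,0,0,0,0]

```text
t: 57.0
tcp_pos: [0.3433, 0.2818, 0.2379]
tool_rot: [[-0.05, 0.999, 0.001], [0.999, 0.05, -0.001], [-0.001, 0.001, -1.0]]
ft_force: [-0.4, -0.5, 0.4]
opening: -0.004
```

Run:
```python
from h import *
o=grab("25"); s=r.state(); print(s['t'],s['tcp_pos'],s['ft_force'])
print(crop("top","25",270,60,460,270,3))
im,d,w=o["top"]; hsv=cv2.cvtColor(im,cv2.COLOR_BGR2HSV); z=w[...,2]
m=(cv2.inRange(hsv,(0,150,50),(6,255,255))>0)&(abs(w[...,0]-.38)<.06)&(abs(w[...,1]+.266)<.06)
print("lever",np.nanmedian(w[m],0))
# front panel and cabinet edge, top view
m=(z>.100)&(z<.118)&(w[...,1]>-.42)&(w[...,1]<-.33)&(w[...,0]>.45)&(w[...,0]<.7)
print("panel",np.nanpercentile(w[m],[5,50,95],axis=0),m.sum())
```

```text
57.1 [0.34389314 0.2811014  0.23796093] [ 0.02917705  0.74111644 -0.01798554]
pics/top25_c270_60.png
lever [ 0.38165627 -0.27280408  0.04396638]
panel [[ 0.46467425 -0.41455641  0.10242511]
 [ 0.54481983 -0.38585622  0.10705505]
 [ 0.68268239 -0.36985668  0.11280604]] 1102
```

View pics/scene25.png

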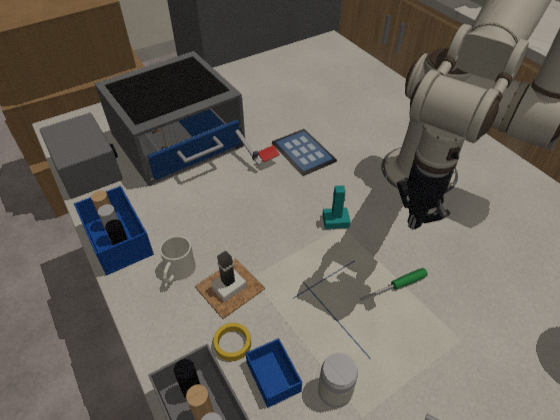

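View pics/top25_c270_60.png

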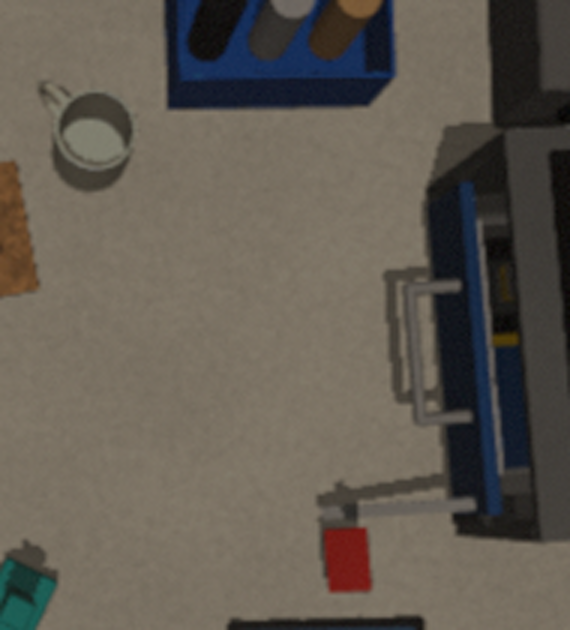

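Run:
```python
from h import *
p=ray("top",(408.3,177.0),.088); q=np.array([.55451,-.00969,.088]); print(p, np.linalg.norm(p-q))
print(crop("scene","25",90,50,290,190,4))
```

```text
[ 0.5701019  -0.32969446  0.088     ] 0.3203840889008651
pics/scene25_c90_50.png
```

View pics/scene25_c90_50.png

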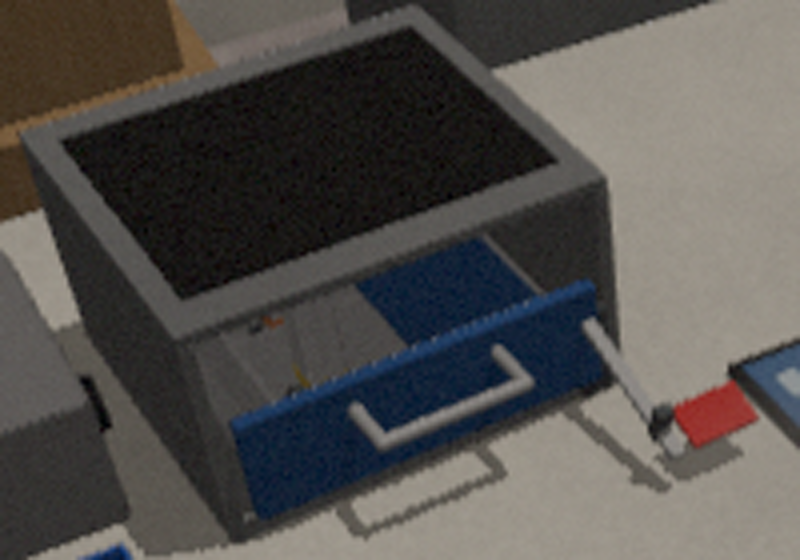

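Handle travel measures 0.320 m, so the drawer is home, the feet are upright inside and the lever is down. Handing in.

Run:
```python
from bench import r
print(r.job_done(), r.state()['t'])
```

```text
the job is handed in; nothing more can be done
the job is handed in; nothing more can be done
```

The job is done and handed in at about 57 s of robot time, out of the 210 s allowed.

- **Block:** I lifted the white block out of the innermost bay and stood it on the cork pad. It sits about 2–3 mm off the pad's middle.
- **Feet:** Only two feet were standing on the bench. I tipped each one toe-down under the deck and turned it flat. The orange foot is in the middle bay and the yellow one in the outermost. Each met the floor at 30 mm, within about 2 mm of its bay point by the arm's pose. Both post tops measured 0.17 m before the push, as they should.
- **Lever and drawer:** I pressed the lever to its stop at about 25 N. Its pad then read 44 mm above the bench and stayed there. I pushed the drawer by its handle until it stalled at about 14 N.

**Last checks:** the handle had moved 0.320 m, which is fully home. The feet's trim could just be seen inside the cabinet. The other things on the bench looked untouched.

**Disagreement:** the scene camera read about 3–12 mm off the top camera, mainly along x and y and more for higher points. I used the top camera, because it matched the arm's own positions to about 1–3 mm.

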